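Load culture plates onto the light panel with a spatula and fire the scanner

TASK

Use the spatula to lift each culture-plate tray off the bench from below and set it down wholly on the light panel, level, squared up with the panel and not on another tray; never touch the trays with the fingers. When all trays are on the panel, lay the spatula back flat on its mat, lengthways along it as it lay at the start, and let go of it; then squeeze the trigger of the hand scanner fully against its grip and let it spring back. Leave the jar, the tip box and the spray bottle where they are.

Things in the scene. Friction and masses are not known exactly. Their poses are not given: they have to be found in the camera images.
- bed: light panel fixed to the bench: flat slab 150 (its x) x 360 (its y) mm, white top 20 mm above the bench. Origin: centre of its underside. There is room for three trays side by side along y (e.g. at y = -112, 0, +112 mm)
- tray1: plate carrier 90 x 90 x 35 mm, 0.16 kg, too wide to grip: aluminium deck on two runners 8 mm wide, 15 mm high, along its x at the side edges, so under the deck is a tunnel 74 mm wide, 15 mm high, open at both x ends; a white nine-well plate fixed on top. Origin: centre of the underside (runners' feet), z up. Starts on the bench; may be absent
- tray2: plate carrier 90 x 90 x 35 mm, 0.16 kg, too wide to grip: aluminium deck on two runners 8 mm wide, 15 mm high, along its x at the side edges, so under the deck is a tunnel 74 mm wide, 15 mm high, open at both x ends; a white nine-well plate fixed on top. Origin: centre of the underside (runners' feet), z up. Starts on the bench; may be absent
- tray3: plate carrier 90 x 90 x 35 mm, 0.16 kg, too wide to grip: aluminium deck on two runners 8 mm wide, 15 mm high, along its x at the side edges, so under the deck is a tunnel 74 mm wide, 15 mm high, open at both x ends; a white nine-well plate fixed on top. Origin: centre of the underside (runners' feet), z up. Starts on the bench; may be absent
- spatula: trowel-like spatula, 0.28 kg: steel blade 3 mm thick, 50 mm wide, x = +45 mm (front edge) to -110 mm; thin riser at x = -50 mm carries a white handle bar (x = -44 to -128 mm, 16 mm wide in y, z = 58 to 80 mm) over the blade's rear. A tray rides on the front part (x = -45 to +45). Origin: blade underside, middle of the front part; x to the front edge, z up
- spatula_grip (a point): grip point in the middle of the handle bar, at x = -85, y = 0, z = 69 mm in the spatula's frame; take it from above with the fingers closing along the spatula's y
- rest_mat: thin grey plastic mat fixed to the bench, 190 (its x) x 90 (its y) x 3 mm; origin at the centre of its underside. The spatula lies on it at the start, its x along the mat's x, its origin about 30 mm ahead of the mat's centre
- scanner: hand scanner fixed on its side on a post, axis 100 mm above the bench: white head 50 (x) x 130 (y) x 44 mm over the origin, with its window towards its +y. A straight grey grip sticks out of the head to -x (x = -25 to -125 mm, y = -16 to -40 mm, 30 mm high, mid height z = 100 mm). Origin: underside of its foot, below the head's centre
- scanner_pinch (a point): point midway between the outer faces of grip and trigger at rest, 46 mm from the trigger hinge (at x = -74, y = -15, z = 100 mm in the scanner's frame; its axes are the scanner's). Across y there, grip and trigger together measure 50 mm at rest (y = -40 to +10) and 38 mm when squeezed; fingers come from above
- trigger (a joint): trigger: a white 55 x 10 x 24 mm lever in front (+y side) of the grip, parallel to it, hinged about the vertical at its head end (x = -28, y = +5 mm in the scanner's frame). 0 = sprung out, 0.27 rad = squeezed fully to the grip (-y); about 7 N at the lever end
- bottle: bystander: white jar 60 mm in diameter, 110 mm tall, loose; origin under its centre
- tip_box: bystander: green pipette-tip box 88 x 123 x 68 mm, loose; origin under its centre
- sprayer: bystander: clear spray bottle 76 mm in diameter, 200 mm tall, loose; origin under its centre
Not all that is in view belongs to the job. What is shaped like the spatula but pink or yellow is not meant. What is shaped like the tray3 but orange is not meant.

How it is judged:
By the outcome, as a careful person would: the job done as asked, in the order asked, and still so for the second after the job is handed in, with the robot touching nothing.
Of tray1, tray2, tray3 only 2 to 3 are there at a start; the rules pass over those that are not, and their reading is None.
At some moment in a run one of tray1, tray2, tray3 may be knocked a few centimetres aside while the robot is not near it.
It also fails if it takes over 210 s, if anything falls off the work surface, if the arm or the gripper's body presses on something with over 40 N, if the wrist force passes 120 N, or if a joint passes its speed limit or range.

ROBOT

A 6-joint arm with a two-finger parallel gripper is mounted at the origin on the work surface. World frame = base frame: x ahead of the robot, y to its left, z up, the work surface at z = 0. Lengths are in m, angles in rad, forces in N, time in s.
With the tool pointing down it reaches from about 0.375 to 0.9 m from the base axis. Payload 3.1 kg.
Tool frame: the origin (TCP) lies at the very end of the fingers, on their centre line; the grasp point (between the pads) lies 19 mm behind it (manip.grasp_offset is the distance from the TCP to the grasp point, in m); y points along the fingers, z is the direction in which the jaws open and shut, and the axes are right-handed (so a half turn about y gives the same grasp; the last joint's range is limited). The gripper opens to 85 mm and grips with 20 to 120 N. Pads are 22 mm wide; open, the fingers measure 114 mm over their backs; the gripper's body (76 mm by 85 mm) begins 54 mm behind the grasp point. The pads swing forward as they close: fully open they stand 13 mm farther back than shut.
Start: joints at [-1.393, 0.527, 1.433, -0, 1.181, -0.178], TCP at [0.218, -0.586, 0.231] pointing down, gripper open.
Joint ranges: [-3.08, 3.08], [-0.75, 2.2], [0.22, 2.44], [-1.43, 4.57], [0, 2.65], [-2.85, 2.85]. Speed limits (rad/s): [2.79, 2.79, 3.14, 3.14, 3.14, 3.14].

INTERFACE

Orientations are given as a unit quaternion [x, y, z, w].
In Python, from station import manip gives the robot as it stands.
- The arm moves only by the tool apply_moves, never from a script. Its argument "motion" is a list of rows, each a list of 5 numbers: the finger opening in mm, from 0 to 85.4, then the shift along the tool's x, y, z in units of 30 mm (1.0 is 30 mm), then the turn about the tool's y in units of 10 degrees (1.0 is 10 degrees). In form: [[fingers, x, y, z, twist], ...]. A call has 1 to 12 rows; each row is the pose to reach, as a shift and turn from the pose commanded when the call began, along the tool's axes at that moment; what a row does not reach only later rows make up. A row lasts 1/8 s, in which the tool goes at most 62.5 mm and 10.7 degrees, less where a joint would pass 70% of its speed; a pose out of reach is approached as far as the arm can. A call with a gripper value outside its range is refused whole. The fingers move at their own pace and stop on an object; "squeeze" is the grip in N (left out, the last holds). Time passes only in rows, so rows that repeat a pose let the fingers close. It gives the time, the measured TCP pose, the force and the opening at its end, in the units of the state.
- manip.sense(): the state, without advancing time (a new reading comes with each control period).
- manip.snapshot(name): name is "side" or "top"; returns the picture (420x560x3 uint8, red, green, blue); there is no depth.
- manip.get_calibration(name): a dict with "intrinsics" (3x3 intrinsics, pixels), "dist_coeffs" ([k1, k2, p1, p2, k3] as OpenCV has them; the pictures are not rectified), "extrinsics" (4x4, takes a point from camera to world coordinates). Camera axes: x right, y up, looking along -z (the intrinsics and any distortion apply to the point x, -y, -z); pixel columns grow to the right and rows downward; lengths in m; the calibration is good to about 2 mm. A picture is of the moment at which its call begins. get_calibration takes no time and is no camera call.
- manip.sign_off(): hands the job in, once; it reports no verdict.
The state is a dict: "t": time; "q": joint angles; "qd": joint speeds; "tau": joint torques, N m; "tcp_pos": TCP position; "tool_rot": TCP orientation; "force": force on the tool from outside, world axes, zero at the start; "ft_torque": the same for the moment, N m; "finger_gap": opening from 0.0 (shut) to 1.0 (fully open).
Only numpy, scipy, OpenCV 4.12 (cv2) and the standard library are available. Lean on these libraries where they do the work, as an engineer would, in place of code of your own. Each camera call takes 0.05 s, during which the arm holds its last target.

## Working session

There is one attempt and no reset: what is moved stays moved. The work goes in short steps, Python scripts to look and compute and a tool call to move; the robot and the scene stay as the last step left them, time stands still between calls to the robot, and variables do not carry over. Pictures are saved under pics/ and viewed, and the job is handed in when it is done.

Besides the shell and the picture viewer there is one more tool, called after ">>>" as name(argument=value, ...), one argument or row to a line, values as JSON. apply_moves: Moves the arm, as the interface text tells. Its arguments: {"type":"object","properties":{"motion":{"type":"array"},"squeeze":{"type":"number"}},"required":["motion"]}

```bash
ls; mkdir -p pics
python3 - <<'E'
from station import manip
import cv2,numpy as np
for n in ("side","top"):
    im=manip.snapshot(n); cv2.imwrite(f"pics/{n}0.png",im[:,:,::-1])
    c=manip.get_calibration(n); print(n,c)
print(manip.sense(), manip.grasp_offset)
E
```

```text
pics
side {'intrinsics': array([[472.80535173,   0.        , 282.47603471],
       [  0.        , 472.80535173, 216.14232309],
       [  0.        ,   0.        ,   1.        ]]), 'dist_coeffs': array([-0.10883366,  0.        ,  0.        ,  0.        ,  0.        ]), 'extrinsics': array([[-0.99464316,  0.03271581, -0.09805438,  0.35224106],
       [-0.1016014 , -0.48405718,  0.86911783,  1.18932854],
       [-0.01903004,  0.87442457,  0.48478813,  0.71372061],
       [ 0.        ,  0.        ,  0.        ,  1.        ]])}
top {'intrinsics': array([[537.99953201,   0.        , 279.93398535],
       [  0.        , 537.99953201, 215.98061022],
       [  0.        ,   0.        ,   1.        ]]), 'dist_coeffs': array([-0.0477435,  0.       ,  0.       ,  0.       ,  0.       ]), 'extrinsics': array([[ 2.09023902e-02,  9.92192741e-01, -1.22949808e-01,
         2.54582137e-01],
       [-9.99773825e-01,  2.12261067e-02,  1.32351837e-03,
         7.23626092e-02],
       [ 3.92293106e-03,  1.22894335e-01,  9.92412008e-01,
         1.93121253e+00],
       [ 0.00000000e+00,  0.00000000e+00,  0.00000000e+00,
         1.00000000e+00]])}
{'t': 0.1, 'q': array([-1.39347719e+00,  5.28354115e-01,  1.43376347e+00, -2.46941220e-07,
        1.18139089e+00, -1.78487550e-01]), 'qd': array([ 0.0006436 , -0.00126224, -0.00125115,  0.00107542, -0.00101548,
       -0.00062949]), 'tau': array([-1.57557283e-04, -4.43304849e+01, -1.78586143e+01, -2.51370057e-04,
        3.87762513e-03,  2.56483884e-05]), 'tcp_pos': array([ 0.21763798, -0.5852072 ,  0.2304466 ]), 'tool_rot': array([-0.1251338 ,  0.69662346, -0.69526877,  0.12513443]), 'force': array([0.16110951, 0.04630211, 0.29322913]), 'ft_torque': array([ 0.0023715 , -0.02089918, -0.03222022]), 'finger_gap': 0.9955991087574334} 0.0187
```

View pics/side0.png

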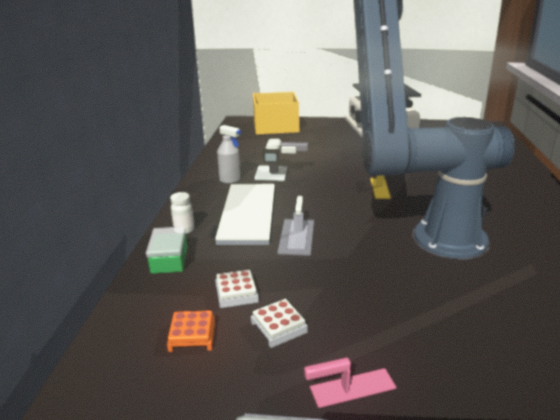

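View pics/top0.png

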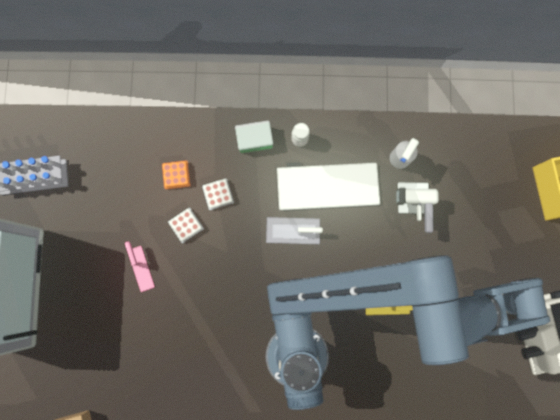

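```bash
cat > h.py <<'E'
import numpy as np,cv2
from station import manip
C={n:manip.get_calibration(n) for n in("side","top")}
def ray(n,p):
    c=C[n];u=cv2.undistortPoints(np.array([[p]],float),c["intrinsics"],c["dist_coeffs"])[0,0]
    E=c["extrinsics"];d=E[:3,:3]@np.array([u[0],-u[1],-1]);return E[:3,3],d
def w(n,p,z):
    o,d=ray(n,p);return o+d*(z-o[2])/d[2]
def px(n,P):
    c=C[n];E=c["extrinsics"];q=E[:3,:3].T@(np.array(P,float)-E[:3,3]);q=np.array([q[0],-q[1],-q[2]])
    return cv2.projectPoints(q.reshape(1,1,3),np.zeros(3),np.zeros(3),c["intrinsics"],c["dist_coeffs"])[0][0,0]
def tri(p,q):
    o1,d1=ray("side",p);o2,d2=ray("top",q);A=np.array([d1,-d2]).T
    s=np.linalg.lstsq(A,o2-o1,rcond=None)[0];a=o1+d1*s[0];b=o2+d2*s[1];return (a+b)/2,np.linalg.norm(a-b)
def shot(n,name):
    im=manip.snapshot(n)[:,:,::-1].copy();cv2.imwrite(f"pics/{name}.png",im);return im
def crop(im,x0,y0,x1,y1,k,name):
    cv2.imwrite(f"pics/{name}.png",cv2.resize(im[y0:y1,x0:x1],None,fx=k,fy=k,interpolation=cv2.INTER_CUBIC))
E
python3 - <<'E'
from h import *
im=cv2.imread("pics/top0.png");s=cv2.imread("pics/side0.png")
crop(im,120,110,440,350,2.5,"c1");crop(s,150,110,420,420,1.9,"c2")
for p,z in [((218,194),.035),((186,225),.035),((176,175),.035),((328,187),.02),((293,231),.003),((311,230),.08),((430,210),.1),((410,197),0)]:print(p,w("top",p,z).round(3))
E
```

```text
(218, 194) [0.564 0.293 0.035]
(186, 225) [0.45  0.402 0.035]
(176, 175) [0.63  0.446 0.035]
(328, 187) [ 0.6   -0.101  0.02 ]
(293, 231) [0.44  0.022 0.003]
(311, 230) [ 0.437 -0.039  0.08 ]
(430, 210) [ 0.513 -0.447  0.1  ]
(410, 197) [ 0.574 -0.403  0.   ]
```

View pics/c1.png

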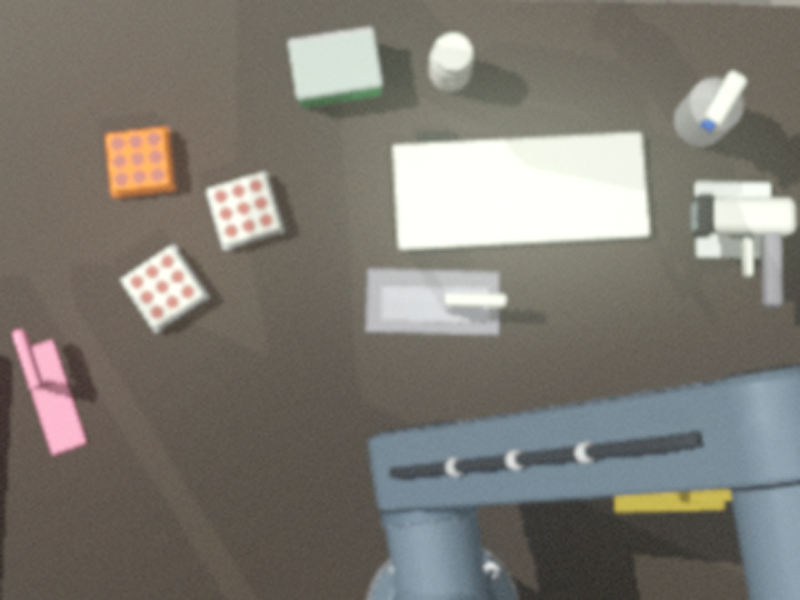

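View pics/c2.png

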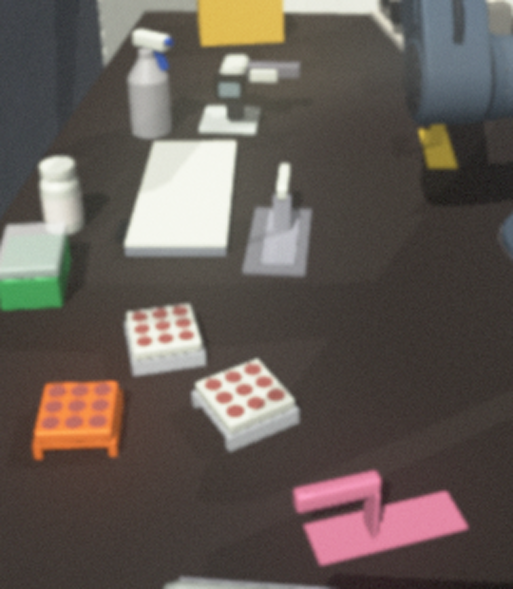

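Run:
```python
from h import *
s=cv2.imread("pics/side0.png");im=cv2.imread("pics/top0.png")
a=cv2.resize(s[262:350,200:320],None,fx=6.5,fy=6.5,interpolation=cv2.INTER_CUBIC);cv2.imwrite("pics/c3.png",a)
crop(im,250,205,340,255,8,"c4")
```

```text
(no output)
```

View pics/c3.png

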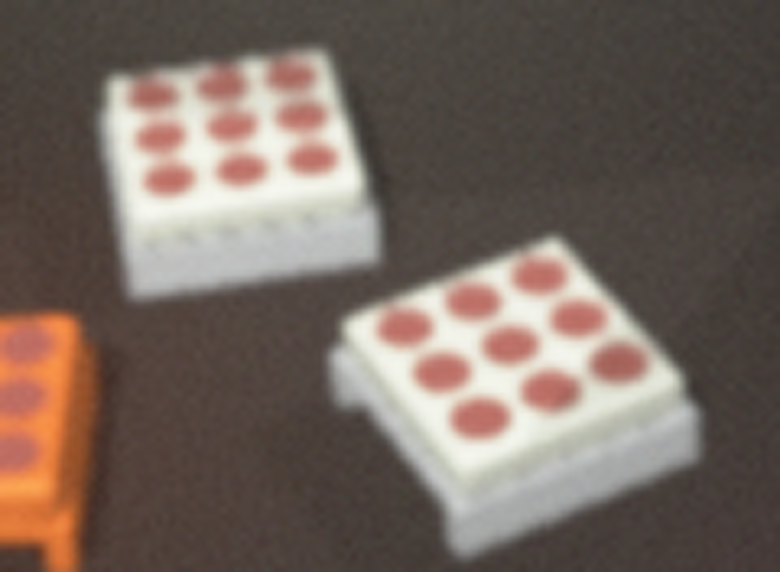

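View pics/c4.png

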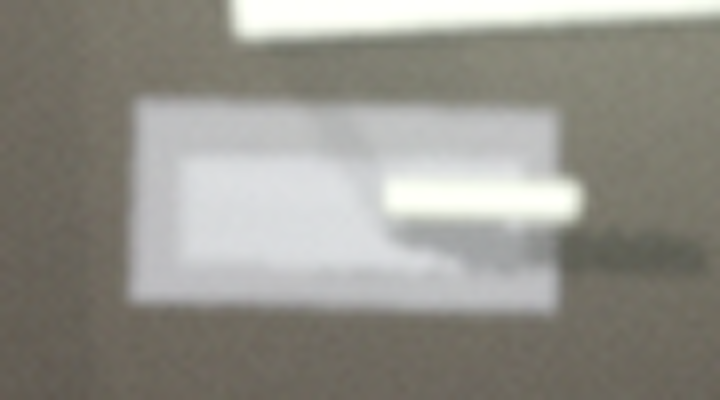

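```bash
cat > m.py <<'E'
from h import *
def rect(mask,n,z,name):
    cs,_=cv2.findContours(mask.astype(np.uint8),cv2.RETR_EXTERNAL,cv2.CHAIN_APPROX_NONE)
    out=[]
    for c in cs:
        if cv2.contourArea(c)<60: continue
        W=np.array([w(n,p,z)[:2] for p in c[:,0,:]])*1000
        (cx,cy),(a,b),t=cv2.minAreaRect(W.astype(np.float32))
        x,y,ww,hh=cv2.boundingRect(c)
        print(name,"px",x+ww//2,y+hh//2,"centre",round(cx,1),round(cy,1),"size",round(a,1),round(b,1),"ang",round(t,1));out.append((cx,cy,a,b,t))
    return out
def masks(im):
    h=cv2.cvtColor(im,cv2.COLOR_BGR2HSV);return h
E
python3 - <<'E'
from m import *
im=cv2.imread("pics/top0.png");h=masks(im);H,S,V=cv2.split(h)
for p in [(330,187),(230,194),(218,194),(280,231),(268,222),(310,230),(260,210),(262,231)]:print(p,h[p[1],p[0]])
roi=np.zeros(V.shape,bool);roi[150:255,150:385]=1
white=(V>195)&roi
cv2.imwrite("pics/m.png",white.astype(np.uint8)*255)
rect(white&(np.arange(560)<270)[None],"top",.035,"tray")
rect(white&(np.arange(560)>270)[None]&(np.arange(420)<216)[:,None],"top",.02,"bed")
m2=(V>110)&(S<60)&roi&(np.arange(560)>255)[None]&(np.arange(420)>214)[:,None]
rect(m2,"top",.003,"mat")
rect((V>215)&roi&(np.arange(560)>255)[None]&(np.arange(420)>214)[:,None],"top",.083,"handle")
rect((V>185)&roi&(np.arange(560)>255)[None]&(np.arange(420)>214)[:,None],"top",.006,"blade")
E
```

```text
(330, 187) [ 30   3 255]
(230, 194) [ 36  15 171]
(218, 194) [  6  74 222]
(280, 231) [102   6 221]
(268, 222) [105   3 188]
(310, 230) [ 33   9 255]
(260, 210) [ 25  37 116]
(262, 231) [ 16  38 114]
tray px 185 225 centre 452.6 407.7 size 85.9 88.1 ang 35.3
tray px 217 194 centre 565.7 296.8 size 88.6 86.2 ang 18.2
tray px 175 175 centre 632.7 450.0 size 92.8 88.4 ang 7.9
bed px 328 186 centre 605.2 -100.9 size 153.6 363.1 ang 4.3
mat px 320 234 centre 433.3 -76.7 size 133.7 463.3 ang 1.2
handle px 309 229 centre 443.1 -31.6 size 83.3 24.0 ang 87.6
handle px 288 231 centre 431.9 42.8 size 41.6 100.0 ang 1.2
blade px 295 231 centre 441.8 14.5 size 83.0 194.3 ang 1.2
```

View pics/m.png

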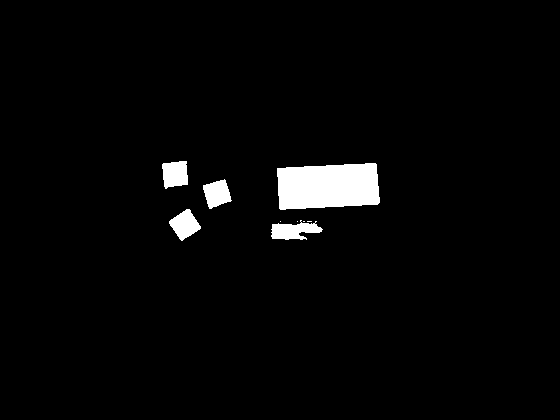

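```bash
cat >> m.py <<'E'
def fitrect(mask,n,z,name,show=True):
    cs,_=cv2.findContours(mask.astype(np.uint8),cv2.RETR_EXTERNAL,cv2.CHAIN_APPROX_NONE)
    c=max(cs,key=cv2.contourArea);W=np.array([w(n,p,z)[:2] for p in c[:,0,:]])*1000
    r=cv2.minAreaRect(W.astype(np.float32));B=cv2.boxPoints(r);L=[]
    for i in range(4):
        a,b=B[i],B[(i+1)%4];d=(b-a)/np.linalg.norm(b-a);l=np.linalg.norm(b-a)
        s=(W-a)@d;e=np.abs((W-a)@np.array([-d[1],d[0]]))
        P=W[(s>.12*l)&(s<.88*l)&(e<14)];v=cv2.fitLine(P.astype(np.float32),cv2.DIST_HUBER,0,.01,.01).ravel();L.append(v)
    K=[]
    for i in range(4):
        a,b=L[i],L[(i+1)%4];t=np.linalg.solve(np.array([[a[0],-b[0]],[a[1],-b[1]]]),b[2:]-a[2:]);K.append(a[2:]+t[0]*a[:2])
    K=np.array(K);an=[np.degrees(np.arctan2(l[1],l[0]))%90 for l in L]
    print(name,"c",K.mean(0).round(1),"sides",[round(float(np.linalg.norm(K[i]-K[i-1])),1) for i in range(4)],"ang%90",np.round(an,1));return K
def wells(im,n,z=.035,hi=15,show=True):
    hsv=cv2.cvtColor(im,cv2.COLOR_BGR2HSV);H,S,V=cv2.split(hsv)
    m=(((H<12)|(H>165))&(S>45)&(V>110)).astype(np.uint8)
    k,lab,st,ce=cv2.connectedComponentsWithStats(m)
    wt=np.array([im[lab==i].astype(int).sum() for i in range(k)])
    pts=[]
    for i in range(1,k):
        if 8<st[i,4]<400:
            ys,xs=np.where(lab==i);q=hsv[ys,xs,1].astype(float);pts.append((np.average(xs,weights=q),np.average(ys,weights=q)))
    P=np.array([w(n,p,z)[:2] for p in pts])*1000
    return np.array(pts),P
E
python3 - <<'E'
from m import *
im=cv2.imread("pics/top0.png");h=masks(im);H,S,V=cv2.split(h)
roi=np.zeros(V.shape,bool);roi[150:255,150:385]=1
white=(V>195)&roi
X=np.arange(560)[None];Y=np.arange(420)[:,None]
fitrect((V>185)&roi&(X>270)&(Y<216),"top",.02,"bed")
fitrect(white&(X>200)&(X<240),"top",.033,"A")
fitrect(white&(X<203)&(Y>203),"top",.033,"B")
g=cv2.GaussianBlur(im,(3,3),0)
p,P=wells(im,"top")
for a,b in zip(p,P): print(a.round(1),b.round(1))
fitrect((V>140)&(S<25)&roi&(X>255)&(Y>214)&(X<330),"top",.003,"mat")
E
```

```text
bed c [ 605.1 -100.5] sides [360.5, 150.9, 359.5, 150.9] ang%90 [4.2 5.5 4.2 5.1]
A c [567.4 297.7] sides [82.6, 79.2, 83.4, 85.3] ang%90 [22.4 17.8 18.2 18.5]
B c [452.7 408.5] sides [82.7, 84.4, 84.1, 82.5] ang%90 [34.  35.2 35.4 36.2]
[181.  165.1] [666.3 429.6]
[166.9 167. ] [658.3 480.3]
[173.9 166.1] [662.2 455. ]
[174.6 173.1] [636.6 451.4]
[181.9 172.1] [640.9 425.1]
[167.3 174. ] [632.9 477.4]
[182.6 179.3] [614.7 421.4]
[168. 181.] [607.4 473.8]
[175.2 180.1] [611.2 448. ]
[221.9 183.8] [601.2 279.9]
[214.8 185.9] [592.9 305.2]
[207.8 188.2] [584.1 329.8]
[223.9 190.7] [576.1 271.9]
[216.9 192.8] [568.2 296.6]
[209.8 194.9] [560.  321.8]
[226.  197.5] [551.7 263.6]
[219.  199.7] [543.4 288.3]
[212.1 201.7] [535.5 312.6]
[186.4 214.1] [489.  402.4]
[180.5 218.3] [473.7 423. ]
[190.5 220.2] [467.8 386.8]
[174.4 222.4] [458.6 444. ]
[184.5 224.3] [452.6 407.8]
[194.5 226.1] [447.  371.8]
[178.3 228.4] [437.5 429.2]
[188.5 230.5] [430.9 392.6]
[182.5 234.5] [416.2 413.4]
mat c [443.7  20.2] sides [203.9, 92.3, 191.1, 90.6] ang%90 [89.4  9.3 89.5  1.4]
```

Run:
```python
from m import *
im=cv2.imread("pics/side0.png");h=masks(im);H,S,V=cv2.split(h)
X=np.arange(560)[None];Y=np.arange(420)[:,None]
p,P=wells(im,"side",.035)
for a,b in zip(p,P): print(a.round(1),b.round(1))
fitrect((V>190)&(S<40)&(X>205)&(X<278)&(Y>180)&(Y<245),"side",.02,"bed side")
t=cv2.imread("pics/top0.png");h=masks(t);H,S,V=cv2.split(h)
m=(V>235)&(X>290)&(X<330)&(Y>222)&(Y<236)
ys,xs=np.where(m);print(xs.min(),xs.max(),ys.min(),ys.max())
for x in (300,305,310,315,320):
  r=V[222:238,x];print(x,r)
crop(im,265,185,330,260,8,"c5")
```

```text
[234.4 277.5] [574.2 284.1]
[245.9 279.5] [545.2 289.9]
[224.3 282.8] [594.4 306.9]
[236.7 287.5] [561.5 322.6]
[282.5 303.9] [448.6 373.1]
[272.2 307.9] [469.7 388.4]
[261.8 311.9] [490.7 403.5]
[288.5 310.5] [433.1 394.5]
[278.  314.6] [454.5 409.7]
[294.8 317.4] [417.7 415.7]
[267.5 318.7] [475.5 424.7]
[284.1 321.7] [439.1 431.2]
[273.4 325.8] [460.4 445.9]
bed side c [606.5 -93.4] sides [363.0, 146.1, 350.3, 148.0] ang%90 [4.4 9.2 4.  4.2]
298 321 227 231
300 [194 196 203 215 223 240 255 255 255 234 198 179 175 189 210 217]
305 [195 198 208 216 226 238 253 255 255 235 197 169 166 166 179 198]
310 [194 194 203 215 225 237 252 255 255 238 200 170 165 165 164 167]
315 [196 195 201 205 211 228 249 255 255 242 212 184 163 158 154 158]
320 [138 137 138 137 150 196 236 255 255 237 195 141 115 104 103 102]
```

View pics/c5.png

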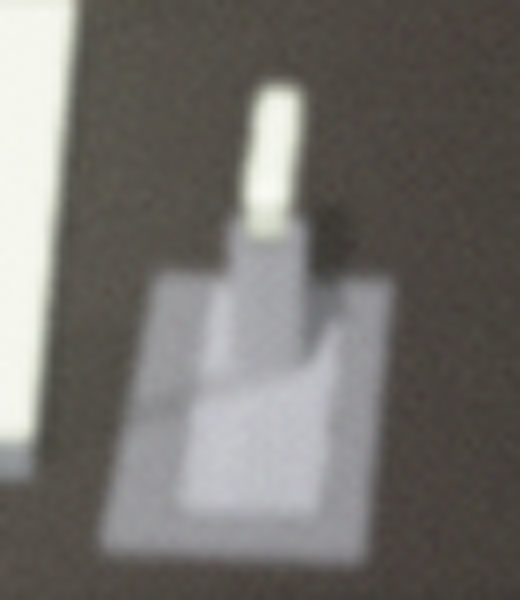

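Run:
```python
from m import *
for p in [(297.8,229.7),(322.8,229.9)]: print(w("top",p,.083).round(4))
# side: handle top-face ends
f=lambda x,y:(265+x/8-.5,185+y/8-.5)
for p in [(279,88),(266,212)]: print("s",w("side",f(*p),.083).round(4))
# blade front corners
for p in [(183,510),(318,513)]: print("bl side",w("side",f(*p),.006).round(4))
for p in [(180,153),(180,265)]: print("bl top",w("top",(250+p[0]/8-.5,205+p[1]/8-.5),.006).round(4))
for p in [(133,98),(557,108),(557,312),(130,302)]: print("mat top",w("top",(250+p[0]/8-.5,205+p[1]/8-.5),.003).round(4))
for p in [(152,275),(395,283),(367,558),(102,548)]: print("mat side",w("side",f(*p),.003).round(4))
```

```text
[0.4372 0.0073 0.083 ]
[ 0.4383 -0.0791  0.083 ]
s [ 0.4424 -0.0712  0.083 ]
s [0.4401 0.0261 0.083 ]
bl side [0.4634 0.1009 0.006 ]
bl side [0.417  0.0994 0.006 ]
bl top [0.4648 0.0978 0.006 ]
bl top [0.4143 0.0966 0.006 ]
mat top [0.4896 0.1196 0.003 ]
mat top [ 0.4891 -0.0719  0.003 ]
mat top [ 0.3969 -0.073   0.003 ]
mat top [0.3974 0.1187 0.003 ]
mat side [ 0.4911 -0.0678  0.003 ]
mat side [ 0.398  -0.0679  0.003 ]
mat side [0.3991 0.1215 0.003 ]
mat side [0.4892 0.1219 0.003 ]
```

```bash
cat >> h.py <<'E'
from scipy.spatial.transform import Rotation as R
def go(x,y,z,head=None):
    """tcp target (m), head = deg heading of tool +x axis in world (mod 180 nearest)"""
    s=manip.sense();M=R.from_quat(s["tool_rot"]).as_matrix();d=M.T@(np.array([x,y,z])-s["tcp_pos"])
    h0=np.degrees(np.arctan2(M[1,0],M[0,0]));o=""
    if head is not None:
        dh=(head-h0+180)%360-180; o=f" twist(10deg) {-dh/10:.3f} (tool y down => sign -)"
    print("t",round(s["t"],2),"tcp",s["tcp_pos"].round(4),"head",round(h0,2),"d units",(d/.03).round(3),o)
def st():
    s=manip.sense();M=R.from_quat(s["tool_rot"]).as_matrix()
    print("t",round(s["t"],2),"tcp",s["tcp_pos"].round(4),"F",s["force"].round(1),"T",s["ft_torque"].round(2),"gap",round(s["finger_gap"]*85.4,1),"q",s["q"].round(2));print(M.round(3))
E
python3 - <<'E'
from h import *
st(); go(.439,-.0325,.16,90);go(.439,-.0325,.16,-90)
E
```

```text
t 0.1 tcp [ 0.2176 -0.5852  0.2304] F [0.2 0.  0.3] T [ 0.   -0.02 -0.03] gap 85.0 q [-1.39  0.53  1.43 -0.    1.18 -0.18]
[[-0.937 -0.     0.348]
 [-0.348  0.002 -0.937]
 [-0.    -1.    -0.002]]
t 0.1 tcp [ 0.2176 -0.5852  0.2304] head -159.61 d units [-13.334   2.38  -14.695]  twist(10deg) 11.039 (tool y down => sign -)
t 0.1 tcp [ 0.2176 -0.5852  0.2304] head -159.61 d units [-13.334   2.38  -14.695]  twist(10deg) -6.961 (tool y down => sign -)
```

>>> apply_moves(
  motion=[
    [60,-1.2,0,-1.3,-0.6],
    [60,-2.4,0,-2.6,-1.2],
    [60,-3.6,0,-3.9,-1.8],
    [60,-4.8,0.5,-5.2,-2.4],
    [60,-6.0,1,-6.5,-3.0],
    [60,-7.2,1,-7.8,-3.7],
    [60,-8.4,1.5,-9.1,-4.4],
    [60,-9.6,1.5,-10.4,-5.1],
    [60,-10.8,2,-11.7,-5.8],
    [60,-12,2.2,-13.1,-6.5],
    [60,-13.334,2.38,-14.695,-6.961],
    [60,-13.334,2.38,-14.695,-6.961],
  ],
)

```text
t: 1.6
tcp_pos: [0.439, -0.029, 0.1594]
tool_rot: [0.502, -0.499, 0.497, -0.502]
force: [-0.2, -0.4, 0.2]
finger_gap: 0.704
```

Run:
```python
from h import *
a=shot("top","top1");b=shot("side","side1")
cv2.imwrite("pics/both.png",np.hstack([cv2.resize(a,(400,300)),cv2.resize(b,(400,300))]))
st(); go(.439,-.0325,.053,-90)
```

```text
t 1.7 tcp [ 0.439  -0.0326  0.1597] F [ 0.7  0.5 -0.1] T [ 0.01 -0.   -0.02] gap 59.9 q [-0.33  0.4   1.96 -0.    0.78 -0.33]
[[ 0.002 -0.001  1.   ]
 [-1.    -0.     0.002]
 [ 0.    -1.    -0.001]]
t 1.7 tcp [ 0.439  -0.0326  0.1597] head -89.87 d units [-4.000e-03  3.557e+00  2.000e-03]  twist(10deg) 0.013 (tool y down => sign -)
```

View pics/top1.png

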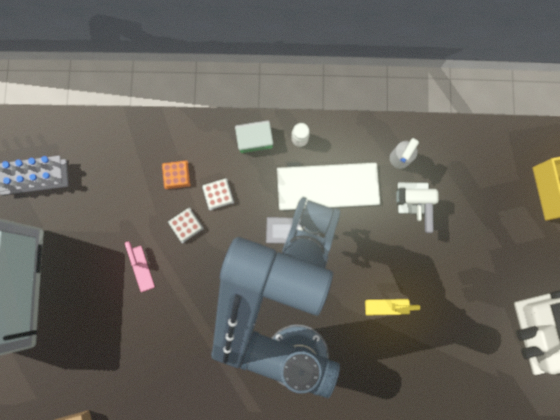

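View pics/side1.png

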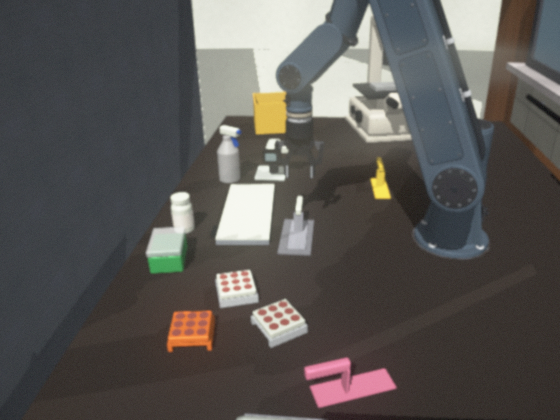

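Three spatula shapes: pink (140,268), yellow (390,308), and white-handled on the grey mat (311,230). The last fits, and crop c4 confirmed it. Only two white trays are present, at (218,194) and (186,225); the orange one at (176,175) is a decoy. I'll grasp the spatula now.

>>> apply_moves(
  motion=[
    [50,0,1,0,0],
    [50,0,2,0,0],
    [50,0,3,0,0],
    [50,0,3.55,0,0],
    [50,0,3.55,0,0],
    [10,0,3.55,0,0],
    [10,0,3.55,0,0],
    [10,0,3.55,0,0],
    [10,0,3.55,0,0],
    [10,0,3.55,0,0],
  ],
  squeeze=110,
)

```text
t: 2.95
tcp_pos: [0.4401, -0.0339, 0.0544]
tool_rot: [0.5, -0.499, 0.501, -0.5]
force: [-0.2, -2.8, 6.5]
finger_gap: 0.165
```

Run:
```python
from h import *
st(); b=shot("side","side2"); crop(b,230,100,350,260,3.7,"c6")
```

```text
t 2.95 tcp [ 0.4401 -0.0339  0.0544] F [-0.2 -2.8  6.5] T [-0.56  0.34 -0.07] gap 14.1 q [-0.33  0.63  2.03 -0.    0.48 -0.33]
[[ 0.     0.002  1.   ]
 [-1.    -0.001  0.   ]
 [ 0.001 -1.     0.002]]
```

View pics/c6.png

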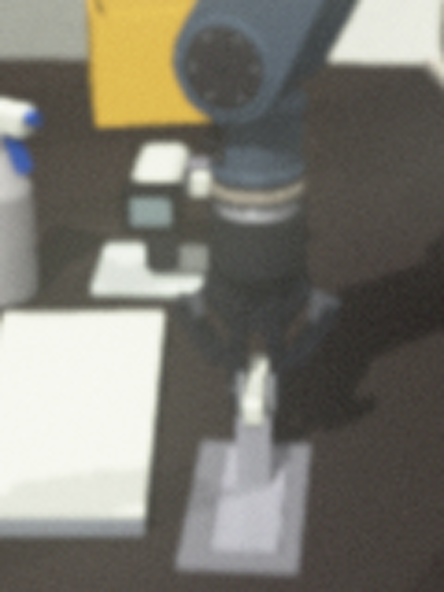

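>>> apply_moves(
  motion=[
    [10,0,-0.2,0,0],
    [10,0,-0.6,0,0],
    [10,0,-1.2,0,0],
    [10,0,-2,0,0],
    [10,0,-2.5,0,0],
    [10,0,-2.5,0,0],
  ],
  squeeze=110,
)

```text
t: 3.75
tcp_pos: [0.4396, -0.0332, 0.1297]
tool_rot: [0.5, -0.499, 0.501, -0.501]
force: [0.3, -0.8, -3.1]
finger_gap: 0.166
```

Run:
```python
from h import *
st(); b=shot("side","side3"); crop(b,250,140,340,260,5,"c7");a=shot("top","top3");crop(a,250,190,350,260,7,"c8")
```

```text
t 3.75 tcp [ 0.4396 -0.0332  0.1297] F [ 0.3 -0.8 -3.1] T [-0.11 -0.    0.01] gap 14.2 q [-0.33  0.46  1.98  0.    0.69 -0.33]
[[ 0.     0.003  1.   ]
 [-1.    -0.001  0.   ]
 [ 0.001 -1.     0.003]]
```

View pics/c7.png

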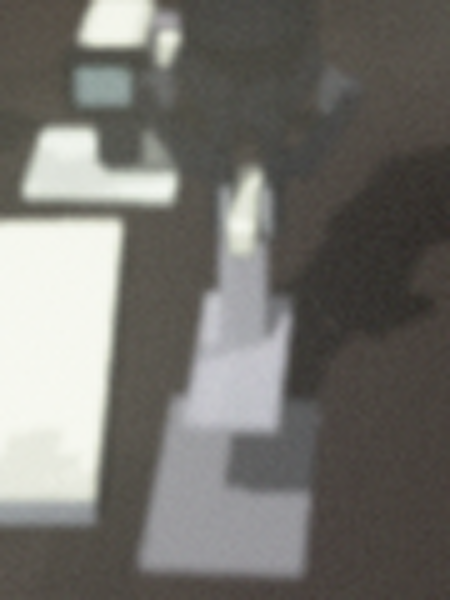

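View pics/c8.png

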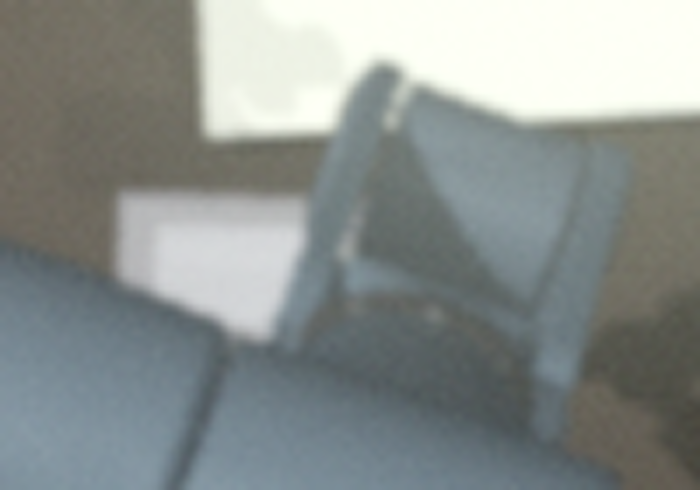

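Run:
```python
from h import *
p,e=tri((250+188/5-.5,140+424/5-.5),(250+154/7-.5,190+220/7-.5));print(p,e)
```

```text
[0.46461688 0.0986728  0.08095688] 0.0026150755639429736
```

```bash
cat >> h.py <<'E'
def sp(cx,cy,zb,hd,back=0):
    """spatula origin target: centre, blade underside z, heading deg, pulled back (m)"""
    a=np.radians(hd);L=.086+back
    go(cx-L*np.cos(a),cy-L*np.sin(a),zb+.0514,hd-180)
E
python3 - <<'E'
from h import *
sp(.569,.2975,.08,18.2,.11)
E
```

```text
t 3.85 tcp [ 0.4388 -0.033   0.1284] head -89.99 d units [-8.976 -0.097 -1.864]  twist(10deg) 7.181 (tool y down => sign -)
```

>>> apply_moves(
  motion=[
    [10,-0.5,0,-0.1,0.4],
    [10,-1.5,0,-0.3,1.2],
    [10,-2.5,0,-0.5,2.0],
    [10,-3.5,0,-0.7,2.8],
    [10,-4.5,0,-0.9,3.6],
    [10,-5.5,0,-1.1,4.4],
    [10,-6.5,0,-1.3,5.2],
    [10,-7.5,0,-1.5,6.0],
    [10,-8.4,0,-1.7,6.7],
    [10,-8.976,0,-1.864,7.181],
    [10,-8.976,0,-1.864,7.181],
  ],
  squeeze=110,
)

```text
t: 5.22
tcp_pos: [0.3818, 0.2367, 0.1275]
tool_rot: [0.114, -0.698, 0.698, -0.112]
force: [-0.8, -0.5, -2.6]
finger_gap: 0.167
```

Run:
```python
from m import *
st()
a=shot("top","top4");b=shot("side","side4")
for n,i in(("top",a),("side",b)):
  p,P=wells(i,n)
  for x,y in zip(p,P): print(n,x.round(1),y.round(1))
sp(.569,.2975,.005,18.2,.11)
cv2.imwrite("pics/both.png",np.hstack([a[130:330,120:360],b[180:380,180:420]]))
```

```text
t 5.22 tcp [0.3818 0.2367 0.1275] F [-0.8 -0.5 -2.6] T [-0.07  0.15 -0.02] gap 14.2 q [0.31 0.48 1.96 0.   0.71 1.56]
[[-0.949 -0.003  0.315]
 [-0.315 -0.001 -0.949]
 [ 0.003 -1.    -0.   ]]
top [181.1 165.2] [665.9 429.2]
top [166.9 167. ] [658.3 480.3]
top [174. 166.] [662.6 454.6]
top [174.8 173. ] [637.  450.8]
top [181.8 172.2] [640.4 425.6]
top [167.2 173.9] [633. 478.]
top [182.6 179.5] [613.7 421.4]
top [168. 181.] [607.4 473.8]
top [175.1 180. ] [611.5 448.4]
top [221.8 183.8] [601.1 280.3]
top [214.7 186. ] [592.6 305.4]
top [207.9 188.2] [584.2 329.6]
top [223.9 190.7] [576.1 271.9]
top [216.8 192.9] [567.9 296.9]
top [210. 195.] [559.7 321.1]
top [226.  197.5] [551.6 263.6]
top [218.8 199.8] [543.1 289. ]
top [212.  201.9] [534.9 312.8]
top [186.4 214.1] [489.  402.4]
top [180.3 218.3] [473.8 423.6]
top [190.6 220.1] [467.8 386.7]
top [174.3 222.4] [458.7 444.4]
top [184.4 224.3] [452.6 408.1]
top [194.8 226.2] [446.5 370.7]
top [178.3 228.4] [437.5 429.2]
top [188.5 230.5] [430.9 392.6]
top [182.4 234.5] [416.2 413.4]
side [235.2 280.9] [569.9 297.4]
side [245.9 279.5] [545.2 289.9]
side [224.3 282.6] [594.7 306.2]
side [282.5 303.9] [448.6 373.1]
side [272.2 307.9] [469.7 388.4]
side [261.8 311.9] [490.8 403.6]
side [288.6 310.5] [433.  394.5]
side [278.  314.6] [454.6 409.6]
side [294.8 317.4] [417.7 415.9]
side [267.5 318.7] [475.6 424.7]
side [284.1 321.7] [439.1 431.1]
side [273.3 325.9] [460.4 446. ]
t 5.33 tcp [0.3826 0.2357 0.1278] head -161.73 d units [-0.019  2.379 -0.016]  twist(10deg) 0.007 (tool y down => sign -)
```

View pics/both.png

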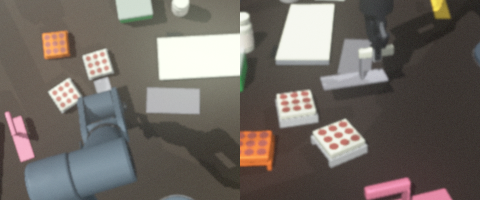

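>>> apply_moves(
  motion=[
    [10,0,0.8,0,0],
    [10,0,1.6,0,0],
    [10,0,2.2,0,0],
    [10,0,2.37,0,0],
    [10,0,2.37,0,0],
  ],
  squeeze=110,
)

```text
t: 5.95
tcp_pos: [0.3834, 0.2356, 0.0572]
tool_rot: [0.112, -0.698, 0.698, -0.111]
force: [0.5, -0.6, -2.4]
finger_gap: 0.165
```

Run:
```python
from m import *
st()
b=shot("side","side5");crop(b,200,180,340,320,4.2,"c9")
sp(.569,.2975,.005,18.2,.0)
```

```text
t 5.95 tcp [0.3834 0.2356 0.0572] F [ 0.5 -0.6 -2.4] T [-0.05  0.1  -0.  ] gap 14.1 q [ 0.3   0.62  2.01 -0.    0.51  1.56]
[[-0.95  -0.001  0.312]
 [-0.312 -0.    -0.95 ]
 [ 0.001 -1.     0.   ]]
t 6.0 tcp [0.3836 0.2358 0.0576] head -161.84 d units [-3.645  0.04  -0.027]  twist(10deg) -0.004 (tool y down => sign -)
```

View pics/c9.png

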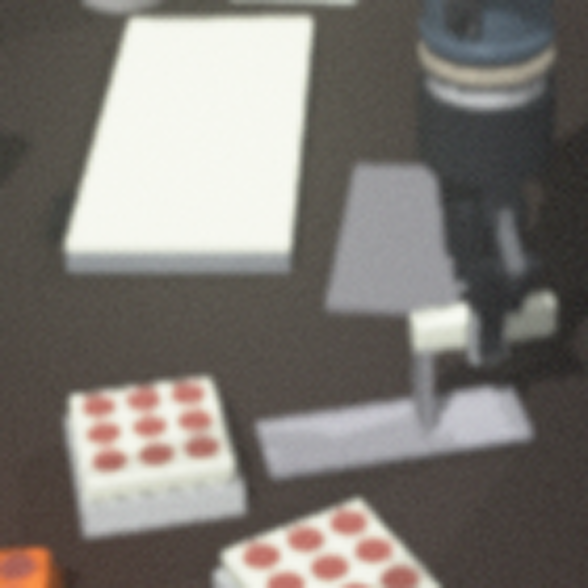

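>>> apply_moves(
  motion=[
    [10,-0.3,0.03,0,0],
    [10,-0.8,0.03,0,0],
    [10,-1.3,0.03,0,0],
    [10,-1.8,0.03,0,0],
    [10,-2.3,0.03,0,0],
    [10,-2.8,0.03,0,0],
    [10,-3.2,0.03,0,0],
    [10,-3.5,0.03,0,0],
    [10,-3.6,0.03,0,0],
    [10,-3.6,0.03,0,0],
  ],
  squeeze=110,
)

```text
t: 7.25
tcp_pos: [0.4855, 0.2696, 0.0563]
tool_rot: [0.112, -0.698, 0.698, -0.111]
force: [0.6, 1.0, -3.0]
finger_gap: 0.168
```

Run:
```python
from m import *
st()
b=shot("side","side6");crop(b,200,180,340,320,4.2,"c10")
sp(.569,.2975,.005,18.2,.0)
```

```text
t 7.25 tcp [0.4855 0.2696 0.0563] F [ 0.6  1.  -3. ] T [-0.04  0.13  0.05] gap 14.3 q [0.31 0.7  1.74 0.   0.71 1.56]
[[-0.95  -0.001  0.312]
 [-0.312 -0.    -0.95 ]
 [ 0.001 -1.    -0.   ]]
t 7.3 tcp [0.4852 0.2696 0.0563] head -161.81 d units [-0.078 -0.003 -0.012]  twist(10deg) -0.001 (tool y down => sign -)
```

View pics/c10.png

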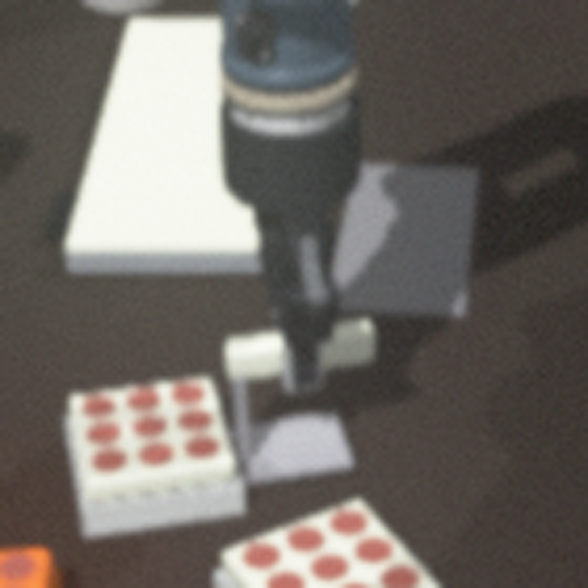

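>>> apply_moves(
  motion=[
    [10,0,-0.2,0,0],
    [10,0,-0.4,0,0],
    [10,0,-0.6,0,0],
    [10,0,-0.9,0,0],
    [10,0,-1.3,0,0],
    [10,0,-1.7,0,0],
    [10,0,-2,0,0],
    [10,0,-2,0,0],
  ],
  squeeze=120,
)

```text
t: 8.3
tcp_pos: [0.4865, 0.27, 0.1175]
tool_rot: [-0.111, 0.698, -0.698, 0.113]
force: [0.3, 0.4, -5.3]
finger_gap: 0.167
```

Run:
```python
from m import *
st()
b=shot("side","side7");crop(b,200,180,340,320,4.2,"c11")
sp(.6055,-.099,.065,4.2,.0)
```

```text
t 8.3 tcp [0.4865 0.27   0.1175] F [ 0.3  0.4 -5.3] T [-0.06  0.29 -0.04] gap 14.3 q [0.31 0.6  1.71 0.   0.84 1.56]
[[-0.95   0.002  0.312]
 [-0.312  0.001 -0.95 ]
 [-0.002 -1.    -0.   ]]
t 8.35 tcp [0.486  0.2698 0.1169] head -161.81 d units [ 2.835  0.013 12.23 ]  twist(10deg) 1.399 (tool y down => sign -)
```

View pics/c11.png

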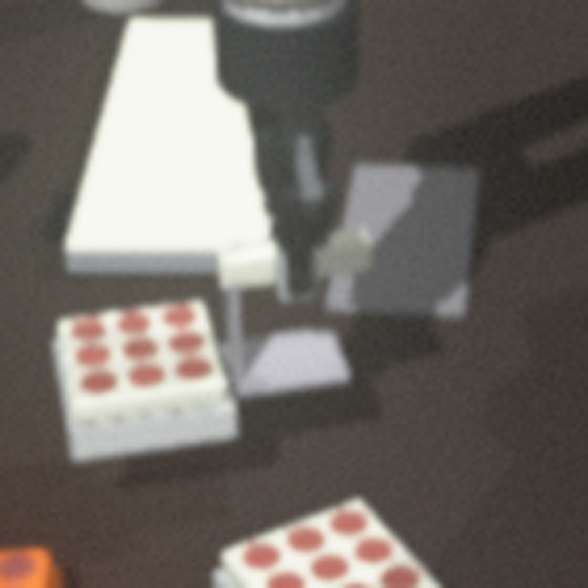

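>>> apply_moves(
  motion=[
    [10,0.05,-0.1,0.2,0.03],
    [10,0.14,-0.2,0.6,0.07],
    [10,0.28,-0.3,1.2,0.14],
    [10,0.46,-0.4,2.0,0.23],
    [10,0.66,-0.4,2.85,0.33],
    [10,0.86,-0.4,3.7,0.42],
    [10,1.06,-0.4,4.55,0.52],
    [10,1.25,-0.4,5.4,0.62],
    [10,1.45,-0.4,6.25,0.72],
    [10,1.65,-0.4,7.1,0.82],
    [10,1.85,-0.4,7.95,0.91],
    [10,2.04,-0.4,8.8,1.01],
  ],
  squeeze=120,
)

```text
t: 9.85
tcp_pos: [0.5097, -0.0023, 0.1286]
tool_rot: [0.049, -0.705, 0.706, -0.049]
force: [-0.2, -0.3, -3.9]
finger_gap: 0.164
```

Run:
```python
from m import *
st()
sp(.6055,-.099,.075,4.2,.002)
```

```text
t 9.85 tcp [ 0.5097 -0.0023  0.1286] F [-0.2 -0.3 -3.9] T [ 0.01  0.33 -0.06] gap 14.0 q [-0.22  0.53  1.82 -0.    0.79  1.21]
[[-0.99  -0.     0.139]
 [-0.139 -0.    -0.99 ]
 [ 0.    -1.     0.   ]]
t 9.85 tcp [ 0.5097 -0.0023  0.1286] head -172.03 d units [0.212 0.074 3.44 ]  twist(10deg) 0.377 (tool y down => sign -)
```

>>> apply_moves(
  motion=[
    [10,0.05,0,0.8,0.09],
    [10,0.09,0,1.5,0.17],
    [10,0.13,0,2.1,0.24],
    [10,0.16,0,2.6,0.3],
    [10,0.18,0,3.0,0.35],
    [10,0.2,0,3.25,0.38],
    [10,0.2,0,3.35,0.38],
    [10,0.2,0,3.35,0.38],
  ],
  squeeze=120,
)

```text
t: 10.85
tcp_pos: [0.5182, -0.1003, 0.1283]
tool_rot: [-0.027, 0.707, -0.707, 0.026]
force: [-0.5, -0.5, -4.8]
finger_gap: 0.166
```

Run:
```python
from m import *
st()
a=shot("top","top8");b=shot("side","side8");crop(b,170,120,350,270,4,"c12")
crop(a,250,130,400,260,5,"c13")
sp(.6055,-.099,.075,4.2,.002)
```

```text
t 10.85 tcp [ 0.5182 -0.1003  0.1283] F [-0.5 -0.5 -4.8] T [ 0.01  0.26 -0.03] gap 14.1 q [-0.4   0.55  1.77  0.    0.82  1.09]
[[-0.997 -0.     0.075]
 [-0.075  0.    -0.997]
 [ 0.    -1.    -0.   ]]
t 10.95 tcp [ 0.5181 -0.1     0.1284] head -175.68 d units [0.026 0.066 0.18 ]  twist(10deg) 0.012 (tool y down => sign -)
```

View pics/c12.png

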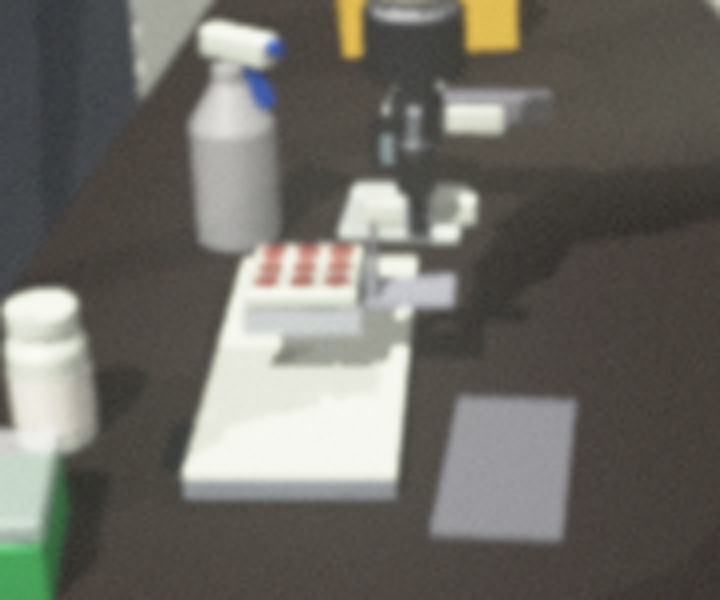

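View pics/c13.png

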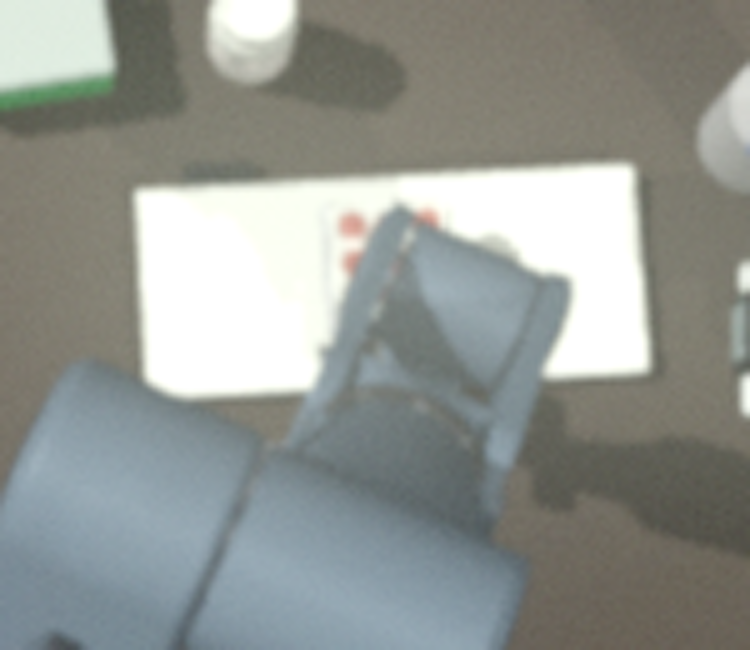

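Run:
```python
from m import *
T=[w("top",(250+x/5-.4,130+y/5-.4),.02)[:2]*1000 for x,y in [(134,189),(637,162),(652,374),(146,398)]]
S=[w("side",(170+x/4-.4,120+y/4-.4),.02)[:2]*1000 for x,y in [(182,481),(398,481)]]
print(np.round(T,1),np.round(S,1));T=np.array(T);print(T.mean(0),[np.degrees(np.arctan2(*(T[i]-T[j])[::-1])) for i,j in((0,1),(3,2),(0,3),(1,2))])
# also full contour from first shot, minor res via upsample
im=cv2.resize(cv2.imread("pics/top0.png"),None,fx=4,fy=4,interpolation=cv2.INTER_CUBIC)
V=cv2.cvtColor(im,cv2.COLOR_BGR2GRAY)[590:900,1060:1560]
m=(V>185).astype(np.uint8);c=max(cv2.findContours(m,cv2.RETR_EXTERNAL,cv2.CHAIN_APPROX_NONE)[0],key=cv2.contourArea)[:,0,:]
W=np.array([w("top",((x+1060.5)/4-.5,(y+590.5)/4-.5),.02)[:2]*1000 for x,y in c])
d=np.array([np.cos(np.radians(4.2)),np.sin(np.radians(4.2))]);e=np.array([-d[1],d[0]])
q=W-[605,-100];u,v=q@d,q@e
for nm,a,b,lo,hi,s in(("x+",u,v,60,95,160),("x-",-u,v,60,95,160),("y+",v,u,165,195,60),("y-",-v,u,165,195,60)):
    k=(a>lo)&(a<hi)&(abs(b)<s);f=np.polyfit(b[k],a[k],1);print(nm,"off",f[1].round(1),"slope deg",np.degrees(f[0]).round(2))
```

```text
[[ 668.3   86.3]
 [ 696.6 -278.8]
 [ 541.  -289.3]
 [ 515.8   74.4]] [[666.8  94.4]
 [515.9  83.3]]
[ 605.42459325 -101.83497639] [np.float64(94.42402079871384), np.float64(93.97543999864463), np.float64(4.4691608848193125), np.float64(3.8493194519378595)]
x+ off 76.9 slope deg 0.03
x- off 76.7 slope deg 0.13
y+ off 180.8 slope deg -0.0
y- off 181.8 slope deg -0.73
```

>>> apply_moves(
  motion=[
    [10,0.02,0.3,0,0],
    [10,0.02,0.7,0,0],
    [10,0.02,1.0,0,0],
    [10,0.02,1.2,0,0],
    [10,0.02,1.35,0,0],
    [10,0.02,1.48,0,0],
    [10,0.02,1.6,0,0],
    [10,0.02,1.7,0,0],
    [10,0.02,1.7,0,0],
  ],
  squeeze=120,
)

```text
t: 12.08
tcp_pos: [0.5178, -0.1006, 0.0774]
tool_rot: [0.026, -0.707, 0.707, -0.027]
force: [0.4, -0.2, -2.4]
finger_gap: 0.168
```

Run:
```python
from m import *
st()
b=shot("side","side9");crop(b,170,120,350,270,4,"c14")
sp(.6055,-.099,.026,4.2,.11)
```

```text
t 12.07 tcp [ 0.5178 -0.1006  0.0774] F [ 0.4 -0.2 -2.4] T [-0.05  0.08  0.  ] gap 14.3 q [-0.4   0.64  1.8   0.    0.7   1.09]
[[-0.997  0.     0.075]
 [-0.075 -0.    -0.997]
 [-0.    -1.     0.   ]]
t 12.12 tcp [ 0.5179 -0.1006  0.0775] head -175.72 d units [3.616e+00 3.000e-03 1.550e-01]  twist(10deg) 0.008 (tool y down => sign -)
```

View pics/c14.png

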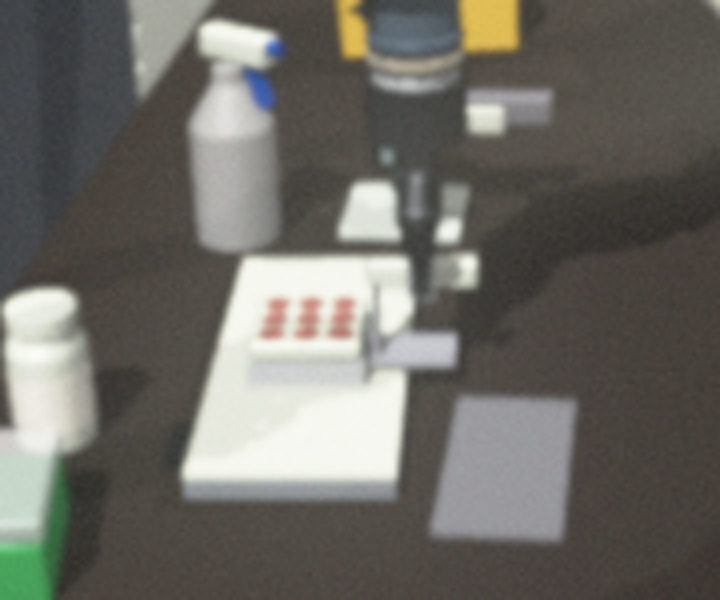

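Tray is down and unloaded (force dropped to spatula weight). Pull straight back.

>>> apply_moves(
  motion=[
    [10,0.3,0,0,0],
    [10,0.8,0,0,0],
    [10,1.3,0,0,0],
    [10,1.8,0,0,0],
    [10,2.3,0,0,0],
    [10,2.8,0,0,0],
    [10,3.2,0,0,0],
    [10,3.45,0,0,0],
    [10,3.5,0,0,0],
    [10,3.5,-1,0,0],
    [10,3.5,-2,0,0],
    [10,3.5,-2,0,0],
  ],
  squeeze=120,
)

```text
t: 13.62
tcp_pos: [0.4149, -0.1093, 0.1391]
tool_rot: [0.025, -0.705, 0.708, -0.028]
force: [-0.1, 0.0, -3.2]
finger_gap: 0.164
```

Run:
```python
from m import *
st()
a=shot("top","top10");b=shot("side","side10");crop(b,170,120,350,270,4,"c15")
for n,i,z in(("top",a,.055),("side",b,.055),("top",a,.035),("side",b,.035)):
  p,P=wells(i,n,z)
  for x,y in zip(p,P):
    if (z>.04)==(y[1]<150) and y[0]<590+(z>.04)*99: print(n,z,x.round(1),y.round(1))
sp(.4535,.4087,.08,36.1,.11)
```

```text
t 13.62 tcp [ 0.4149 -0.1093  0.1391] F [-0.1  0.  -3.2] T [-0.03  0.11  0.07] gap 14.0 q [-0.52  0.43  2.01  0.    0.7   0.98]
[[-0.997  0.005  0.075]
 [-0.075 -0.003 -0.997]
 [-0.005 -1.     0.003]]
top 0.055 [326.5 176.7] [631.  -92.4]
top 0.055 [333.6 176.4] [ 632.7 -117.8]
top 0.055 [319.2 177.3] [628.1 -66.6]
top 0.055 [319.5 184.5] [602.4 -68. ]
top 0.055 [327. 184.] [604.7 -94.5]
top 0.055 [334.3 183.5] [ 607.  -120.4]
top 0.055 [334.8 190.7] [ 581.3 -122.2]
top 0.055 [320.4 191.7] [576.6 -71.5]
top 0.055 [327.5 191.3] [578.7 -96.5]
side 0.055 [238.2 199.2] [632.8 -89.5]
side 0.055 [246.7 199.1] [606.7 -91.8]
side 0.055 [255.1 199.3] [580.5 -92.5]
top 0.035 [186.4 214.1] [489.  402.3]
top 0.035 [180.3 218.3] [473.8 423.6]
top 0.035 [190.5 220.2] [467.5 386.9]
top 0.035 [174.3 222.4] [458.6 444.4]
top 0.035 [184.4 224.3] [452.6 408.1]
top 0.035 [194.6 226.2] [446.7 371.6]
top 0.035 [178.3 228.4] [437.5 429.2]
top 0.035 [188.5 230.5] [430.9 392.6]
top 0.035 [182.5 234.5] [416.2 413.4]
side 0.035 [282.5 304. ] [448.6 373.3]
side 0.035 [272.2 307.8] [469.8 388.3]
side 0.035 [261.8 311.8] [490.8 403.4]
side 0.035 [288.5 310.5] [433.3 394.5]
side 0.035 [278.  314.6] [454.5 409.7]
side 0.035 [294.7 317.4] [417.9 415.7]
side 0.035 [267.6 318.8] [475.4 424.8]
side 0.035 [284.1 321.6] [439.2 431. ]
side 0.035 [273.3 325.9] [460.4 446. ]
t 13.72 tcp [ 0.4131 -0.1084  0.1373] head -175.7 d units [  2.919   0.19  -13.644]  twist(10deg) -3.180 (tool y down => sign -)
```

View pics/c15.png

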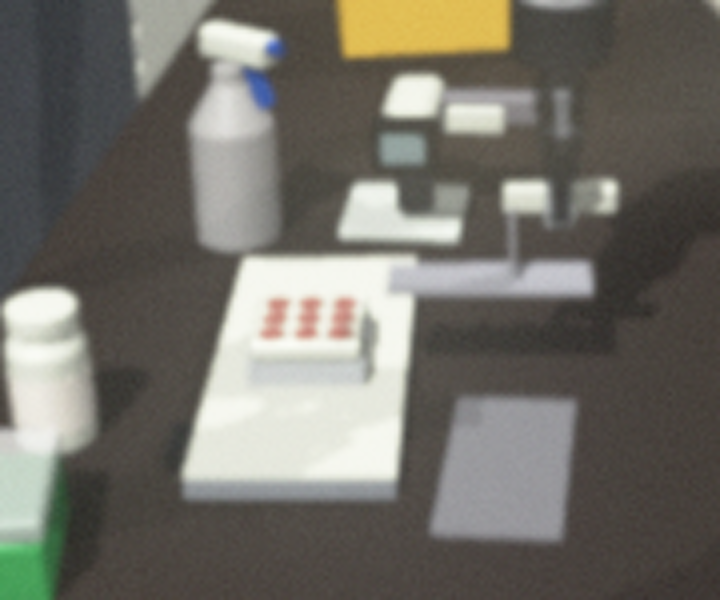

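>>> apply_moves(
  motion=[
    [10,0,0,-0.4,-0.1],
    [10,0,0,-1.4,-0.3],
    [10,0,0,-2.6,-0.6],
    [10,0,0,-3.9,-0.9],
    [10,0,0,-5.2,-1.2],
    [10,0.1,0,-6.5,-1.5],
    [10,0.4,0,-7.8,-1.8],
    [10,0.8,0,-9.1,-2.1],
    [10,1.3,0,-10.4,-2.5],
    [10,1.9,0,-11.7,-2.8],
    [10,2.5,0.1,-12.8,-3.1],
    [10,2.85,0.1,-13.5,-3.19],
  ],
  squeeze=120,
)

```text
t: 15.22
tcp_pos: [0.2945, 0.29, 0.1332]
tool_rot: [0.222, -0.672, 0.672, -0.219]
force: [-0.0, 0.0, -3.0]
finger_gap: 0.165
```

>>> apply_moves(
  motion=[
    [10,0,0,0,0],
    [10,0,0,0,0],
  ],
)

```text
t: 15.48
tcp_pos: [0.297, 0.2888, 0.1339]
tool_rot: [0.22, -0.672, 0.672, -0.219]
force: [0.1, -0.6, -2.3]
finger_gap: 0.165
```

Run:
```python
from m import *
st()
a=shot("top","top11");b=shot("side","side11");crop(b,190,180,370,330,4,"c16")
for n,i,z in(("top",a,.035),("side",b,.035)):
  p,P=wells(i,n,z)
  for x,y in zip(p,P):
    if y[1]>150 and y[0]<590+(z>.04)*99: print(n,z,x.round(1),y.round(1))
sp(.4535,.4087,.0055,36.0,.11)
```

```text
t 15.47 tcp [0.297  0.2888 0.1339] F [ 0.1 -0.6 -2.3] T [-0.08  0.09 -0.01] gap 14.1 q [ 0.5   0.43  2.04 -0.    0.67  1.44]
[[-0.807 -0.001  0.591]
 [-0.591 -0.001 -0.807]
 [ 0.002 -1.    -0.   ]]
top 0.035 [186.4 214.1] [489.  402.3]
top 0.035 [180.3 218.4] [473.4 423.6]
top 0.035 [190.5 220.2] [467.6 386.9]
top 0.035 [174.3 222.4] [458.6 444.4]
top 0.035 [184.5 224.2] [452.9 407.9]
top 0.035 [194.6 226.2] [446.7 371.6]
top 0.035 [178.3 228.4] [437.5 429.2]
top 0.035 [188.5 230.5] [430.9 392.6]
top 0.035 [182.5 234.5] [416.2 413.4]
side 0.035 [282.5 303.9] [448.5 373.1]
side 0.035 [272.2 308. ] [469.7 388.7]
side 0.035 [264.7 315.4] [482.9 414.5]
side 0.035 [288.4 310.5] [433.5 394.5]
side 0.035 [278.  314.6] [454.6 409.7]
side 0.035 [294.7 317.4] [417.9 415.9]
side 0.035 [284.1 321.6] [439.1 431.1]
side 0.035 [273.4 325.9] [460.4 446. ]
t 15.57 tcp [0.2976 0.2885 0.1341] head -143.87 d units [-0.028  2.574 -0.188]  twist(10deg) 0.013 (tool y down => sign -)
```

View pics/c16.png

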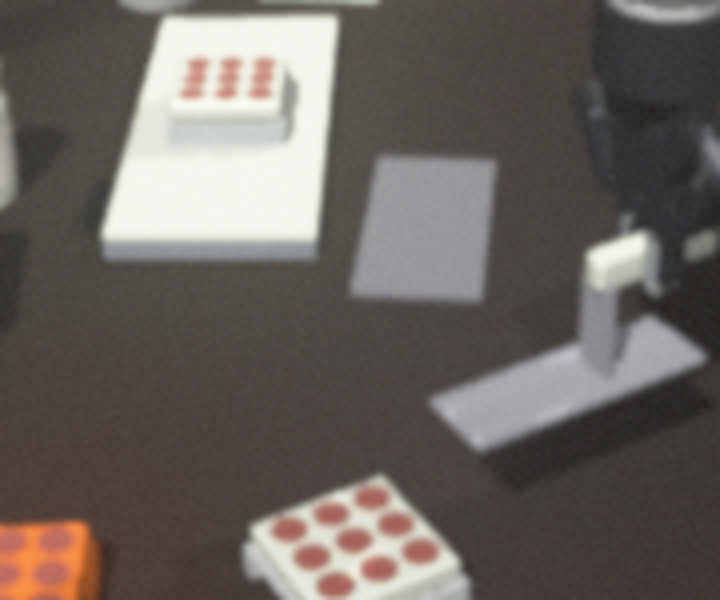

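>>> apply_moves(
  motion=[
    [10,0,0.8,-0.1,0],
    [10,0,1.6,-0.18,0],
    [10,0,2.3,-0.18,0.01],
    [10,0,2.57,-0.18,0.01],
    [10,0,2.57,-0.18,0.01],
    [10,0,2.57,-0.18,0.01],
  ],
  squeeze=120,
)

```text
t: 16.32
tcp_pos: [0.2949, 0.2935, 0.0578]
tool_rot: [-0.218, 0.672, -0.672, 0.219]
force: [-0.3, -1.2, -3.6]
finger_gap: 0.167
```

Run:
```python
from m import *
st()
b=shot("side","side12");crop(b,220,230,370,350,5,"c17")
sp(.4535,.4087,.005,36.0,.0)
```

```text
t 16.32 tcp [0.2949 0.2935 0.0578] F [-0.3 -1.2 -3.6] T [-0.13  0.1   0.03] gap 14.2 q [0.51 0.61 2.09 0.   0.44 1.45]
[[-0.808  0.001  0.589]
 [-0.589  0.001 -0.808]
 [-0.001 -1.     0.   ]]
t 16.38 tcp [0.2948 0.2936 0.0579] head -143.93 d units [-3.667  0.057  0.009]  twist(10deg) 0.007 (tool y down => sign -)
```

View pics/c17.png

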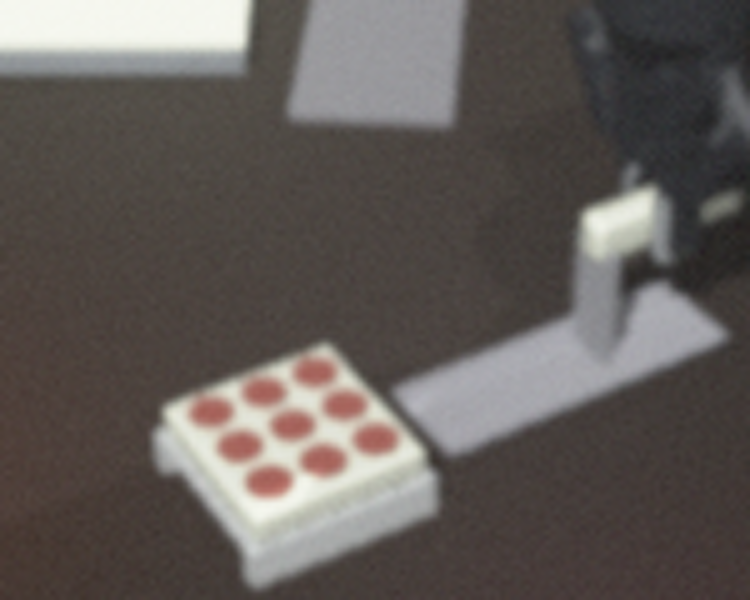

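Aligned with the tunnel, unobstructed. Insert.

>>> apply_moves(
  motion=[
    [10,-0.3,0.05,0,0],
    [10,-0.8,0.05,0,0],
    [10,-1.3,0.05,0,0],
    [10,-1.8,0.05,0,0],
    [10,-2.3,0.05,0,0],
    [10,-2.8,0.05,0,0],
    [10,-3.2,0.05,0,0],
    [10,-3.5,0.05,0,0],
    [10,-3.6,0.05,0,0],
    [10,-3.6,0.05,0,0],
  ],
  squeeze=120,
)

```text
t: 17.62
tcp_pos: [0.3812, 0.3569, 0.0557]
tool_rot: [0.219, -0.672, 0.672, -0.219]
force: [-0.8, 0.0, -3.2]
finger_gap: 0.168
```

Run:
```python
from m import *
st()
b=shot("side","side13");crop(b,220,230,370,350,5,"c18")
sp(.4535,.4087,.005,36.0,.0)
```

```text
t 17.62 tcp [0.3812 0.3569 0.0557] F [-0.8  0.  -3.2] T [-0.07  0.09  0.03] gap 14.3 q [0.54 0.67 1.82 0.   0.65 1.48]
[[-0.808 -0.001  0.589]
 [-0.589 -0.    -0.808]
 [ 0.001 -1.    -0.   ]]
t 17.68 tcp [0.381  0.3567 0.0557] head -143.91 d units [-0.109 -0.023  0.019]  twist(10deg) 0.009 (tool y down => sign -)
```

View pics/c18.png

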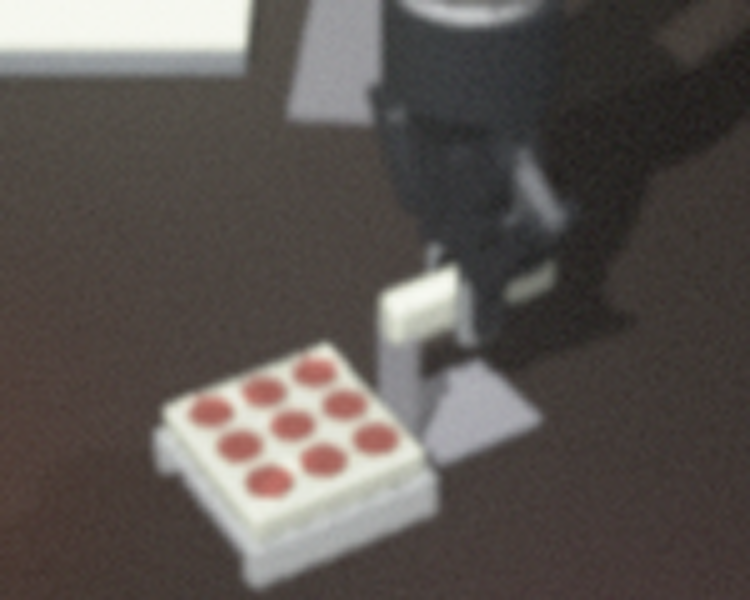

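>>> apply_moves(
  motion=[
    [10,-0.05,-0.2,0,0],
    [10,-0.05,-0.4,0,0],
    [10,-0.05,-0.6,0,0],
    [10,-0.05,-0.9,0,0],
    [10,-0.05,-1.3,0,0],
    [10,-0.05,-1.7,0,0],
    [10,-0.05,-2.1,0,0],
    [10,-0.05,-2.4,0,0],
    [10,-0.05,-2.5,0,0],
    [10,-0.05,-2.5,0,0],
  ],
  squeeze=120,
)

```text
t: 18.92
tcp_pos: [0.3827, 0.3579, 0.1309]
tool_rot: [-0.219, 0.672, -0.672, 0.219]
force: [-0.1, -0.3, -5.3]
finger_gap: 0.168
```

Run:
```python
from m import *
st()
b=shot("side","side14");crop(b,200,200,350,320,5,"c19")
sp(.5968,.0115,.08,4.3,.002)
```

```text
t 18.93 tcp [0.3827 0.3579 0.1309] F [-0.1 -0.3 -5.3] T [-0.18  0.25  0.02] gap 14.4 q [0.54 0.54 1.78 0.   0.82 1.48]
[[-0.808  0.     0.589]
 [-0.589  0.    -0.808]
 [-0.    -1.    -0.   ]]
t 18.98 tcp [0.3825 0.3578 0.1306] head -143.91 d units [ 3.52  -0.024 11.99 ]  twist(10deg) 3.179 (tool y down => sign -)
```

View pics/c19.png

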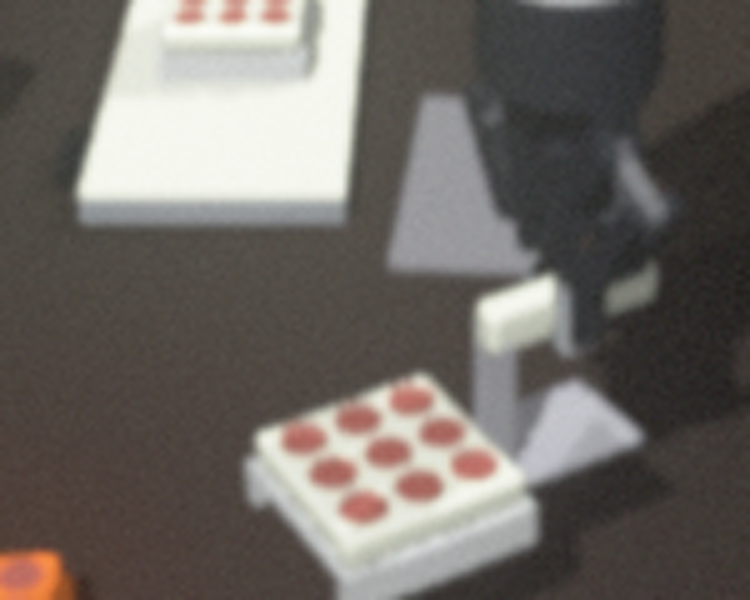

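>>> apply_moves(
  motion=[
    [10,0.06,0,0.2,0.05],
    [10,0.18,0,0.6,0.16],
    [10,0.35,0,1.2,0.32],
    [10,0.56,0,1.9,0.5],
    [10,0.79,0,2.7,0.72],
    [10,1.03,0,3.5,0.93],
    [10,1.26,0,4.3,1.14],
    [10,1.5,0,5.1,1.35],
    [10,1.73,0,5.9,1.56],
    [10,1.97,0,6.7,1.78],
    [10,2.2,0,7.5,1.99],
    [10,2.44,0,8.3,2.2],
  ],
  squeeze=120,
)

```text
t: 20.48
tcp_pos: [0.4705, 0.1115, 0.1308]
tool_rot: [0.086, -0.702, 0.702, -0.086]
force: [0.2, 0.0, -5.4]
finger_gap: 0.164
```

Run:
```python
from m import *
st()
sp(.5965,.017,.08,4.3,.003)
```

```text
t 20.48 tcp [0.4705 0.1115 0.1308] F [ 0.2  0.  -5.4] T [-0.03  0.27  0.03] gap 14.0 q [ 0.    0.5   1.88 -0.    0.76  1.33]
[[-0.971 -0.     0.24 ]
 [-0.24  -0.    -0.971]
 [ 0.    -1.     0.   ]]
t 20.48 tcp [0.4705 0.1115 0.1308] head -166.1 d units [-0.396 -0.018  3.571]  twist(10deg) 0.960 (tool y down => sign -)
```

>>> apply_moves(
  motion=[
    [10,-0.08,0,0.8,0.2],
    [10,-0.16,0,1.5,0.4],
    [10,-0.24,0,2.1,0.57],
    [10,-0.3,0,2.6,0.71],
    [10,-0.35,0,3.0,0.82],
    [10,-0.38,0,3.25,0.9],
    [10,-0.39,0,3.4,0.95],
    [10,-0.39,0,3.4,0.95],
  ],
  squeeze=120,
)

```text
t: 21.48
tcp_pos: [0.5064, 0.0176, 0.1308]
tool_rot: [-0.028, 0.707, -0.706, 0.028]
force: [-0.2, -0.5, -5.7]
finger_gap: 0.167
```

Run:
```python
from m import *
st()
b=shot("side","side15");crop(b,170,120,350,270,4,"c20")
sp(.5965,.017,.026,4.3,.003)
```

```text
t 21.48 tcp [0.5064 0.0176 0.1308] F [-0.2 -0.5 -5.7] T [-0.01  0.28  0.01] gap 14.3 q [-0.19  0.52  1.82  0.    0.8   1.3 ]
[[-0.997 -0.     0.08 ]
 [-0.08   0.    -0.997]
 [ 0.    -1.    -0.   ]]
t 21.52 tcp [0.5062 0.0178 0.1307] head -175.4 d units [-0.033  1.778  0.254]  twist(10deg) 0.030 (tool y down => sign -)
```

View pics/c20.png

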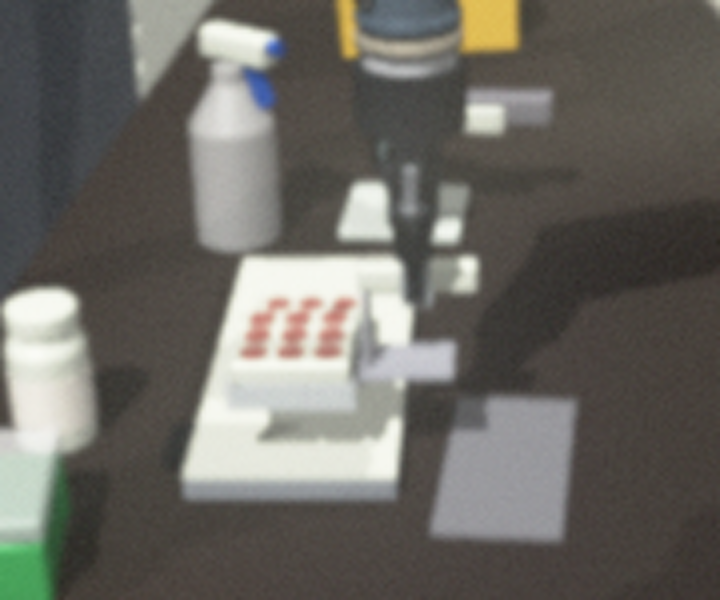

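>>> apply_moves(
  motion=[
    [10,-0.02,0.3,0.2,0.04],
    [10,-0.03,0.7,0.24,0.04],
    [10,-0.03,1.0,0.24,0.04],
    [10,-0.03,1.25,0.24,0.04],
    [10,-0.03,1.42,0.24,0.04],
    [10,-0.03,1.55,0.24,0.04],
    [10,-0.03,1.67,0.24,0.04],
    [10,-0.03,1.78,0.24,0.04],
    [10,-0.03,1.78,0.24,0.04],
  ],
  squeeze=120,
)

```text
t: 22.65
tcp_pos: [0.5081, 0.0104, 0.0775]
tool_rot: [0.026, -0.707, 0.707, -0.026]
force: [-0.3, -0.6, -3.1]
finger_gap: 0.164
```

Run:
```python
from m import *
st()
b=shot("side","side16");crop(b,170,120,350,270,4,"c21")
sp(.5965,.017,.026,4.3,.11)
```

```text
t 22.65 tcp [0.5081 0.0104 0.0775] F [-0.3 -0.6 -3.1] T [ 0.02  0.11 -0.07] gap 14.0 q [-0.2   0.62  1.85  0.    0.67  1.3 ]
[[-0.997  0.     0.073]
 [-0.073 -0.    -0.997]
 [-0.    -1.     0.   ]]
t 22.7 tcp [0.5081 0.0104 0.0776] head -175.81 d units [3.58  0.004 0.007]  twist(10deg) -0.011 (tool y down => sign -)
```

View pics/c21.png

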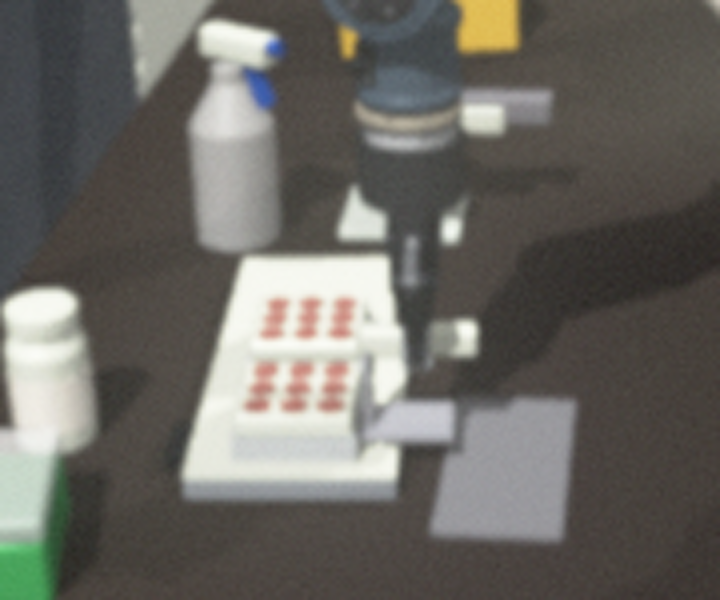

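>>> apply_moves(
  motion=[
    [10,0.3,0,0,0],
    [10,0.8,0,0,0],
    [10,1.3,0,0,0],
    [10,1.8,0,0,0],
    [10,2.3,0,0,0],
    [10,2.8,0,0,0],
    [10,3.2,0,0,0],
    [10,3.45,0,0,0],
    [10,3.45,0,0,0],
    [10,3.45,-1,0,0],
    [10,3.45,-2,0,0],
    [10,3.45,-2,0,0],
  ],
  squeeze=120,
)

```text
t: 24.2
tcp_pos: [0.407, 0.0023, 0.139]
tool_rot: [0.024, -0.706, 0.707, -0.028]
force: [0.2, 0.9, -3.2]
finger_gap: 0.166
```

Run:
```python
from m import *
st()
a=shot("top","top17");b=shot("side","side17");crop(b,170,120,350,270,4,"c22");crop(a,250,130,400,260,5,"c23")
p,P=wells(a,"top",.055)
for x,y in zip(p,P):
    if y[1]<150 and y[0]>520: print(x.round(1),y.round(1))
go(.440,-.0335,.13,-90)
```

```text
t 24.2 tcp [0.407  0.0023 0.139 ] F [ 0.2  0.9 -3.2] T [-0.01  0.11  0.03] gap 14.2 q [-0.27  0.41  2.06  0.    0.67  1.23]
[[-0.997  0.006  0.073]
 [-0.073 -0.002 -0.997]
 [-0.006 -1.     0.002]]
[326.5 176.7] [630.9 -92.4]
[333.6 176.4] [ 632.7 -117.8]
[295.5 179.1] [619.8  17.3]
[302.7 178.6] [622.4  -8.2]
[319.2 177.3] [628.1 -66.6]
[288.2 179.4] [618.1  43.4]
[319.6 184.4] [602.6 -68.3]
[327.1 184.1] [604.5 -94.9]
[334.3 183.5] [ 607.  -120.4]
[288.5 186.5] [592.7  41.7]
[295.9 186.4] [593.8  15.7]
[303.3 185.9] [596.1 -10.5]
[327.5 191.2] [579.  -96.5]
[334.8 190.7] [ 581.4 -122.2]
[303.5 193.2] [570.1 -11.8]
[320.3 191.6] [577.1 -71. ]
[288.7 193.9] [566.3  40.4]
[296.3 193.5] [568.2  13.7]
t 24.3 tcp [0.405  0.0028 0.1373] head -175.81 d units [-1.075  0.245  1.292]  twist(10deg) -8.581 (tool y down => sign -)
```

View pics/c22.png

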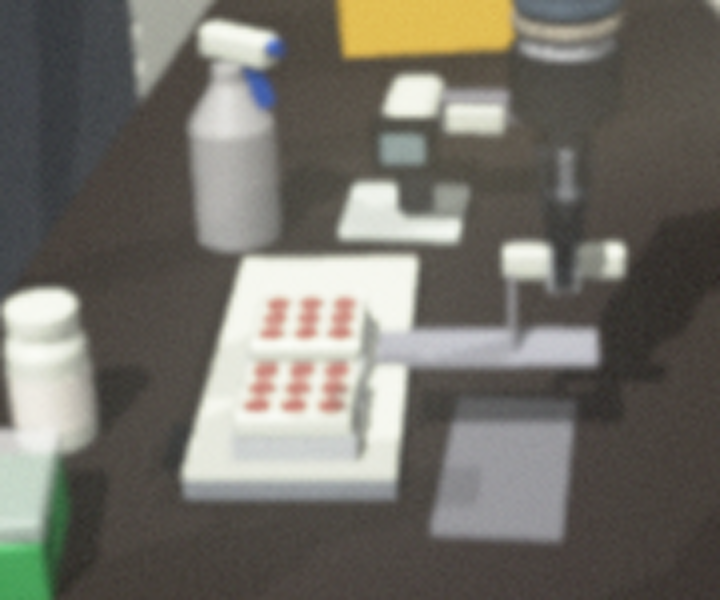

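View pics/c23.png

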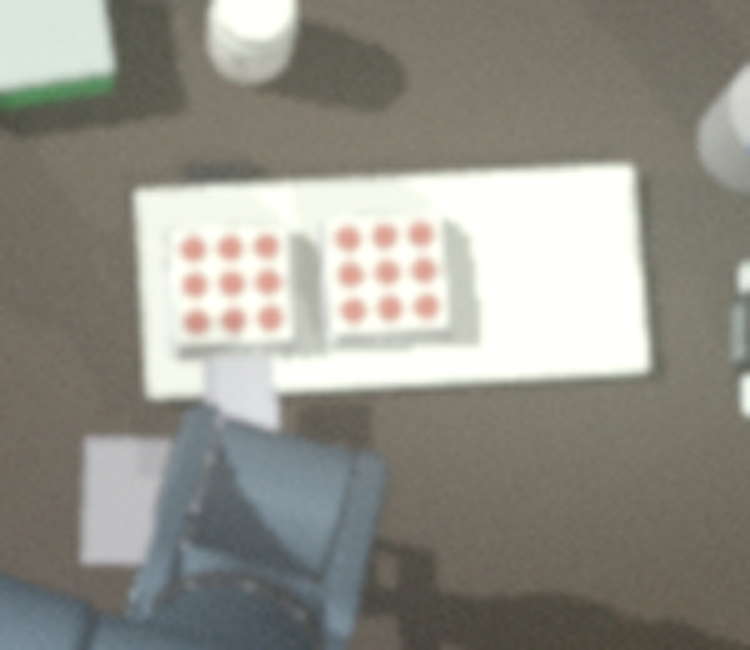

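>>> apply_moves(
  motion=[
    [10,-0.1,0,0.1,-0.6],
    [10,-0.22,0,0.25,-1.5],
    [10,-0.33,0,0.4,-2.4],
    [10,-0.44,0,0.55,-3.3],
    [10,-0.55,0,0.7,-4.2],
    [10,-0.66,0,0.8,-5.1],
    [10,-0.77,0,0.9,-6],
    [10,-0.88,0,1.0,-6.9],
    [10,-1.0,0.1,1.15,-7.8],
    [10,-1.1,0.2,1.29,-8.4],
    [10,-1.12,0.24,1.29,-8.58],
    [10,-1.12,0.24,1.29,-8.58],
  ],
  squeeze=120,
)

```text
t: 25.8
tcp_pos: [0.4405, -0.0331, 0.1294]
tool_rot: [-0.5, 0.501, -0.5, 0.499]
force: [0.0, -0.1, -2.1]
finger_gap: 0.164
```

Run:
```python
from m import *
st()
a=shot("top","top18");b=shot("side","side18");crop(b,240,120,350,260,4.2,"c24")
go(.4415,-.0335,.056,-90)
```

```text
t 25.8 tcp [ 0.4405 -0.0331  0.1294] F [ 0.  -0.1 -2.1] T [-0.14  0.05  0.02] gap 14.0 q [-0.33  0.47  1.98  0.    0.7  -0.33]
[[-0.001 -0.002  1.   ]
 [-1.     0.001 -0.001]
 [-0.001 -1.    -0.002]]
t 25.9 tcp [ 0.4406 -0.0331  0.1298] head -90.06 d units [0.015 2.461 0.032]  twist(10deg) -0.006 (tool y down => sign -)
```

View pics/c24.png

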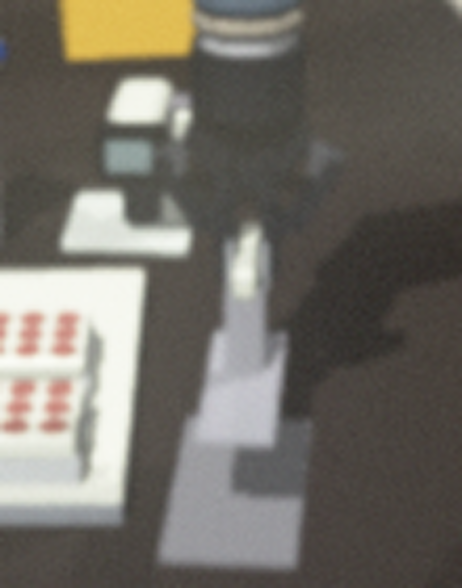

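Lower slowly to contact.

>>> apply_moves(
  motion=[
    [10,0,0.6,0.03,0],
    [10,0,1.2,0.03,0],
    [10,0,1.7,0.03,0],
    [10,0,2.1,0.03,0],
    [10,0,2.35,0.03,0],
    [10,0,2.45,0.03,0],
    [10,0,2.5,0.03,0],
    [10,0,2.5,0.03,0],
  ],
  squeeze=110,
)

```text
t: 26.9
tcp_pos: [0.4421, -0.0333, 0.0554]
tool_rot: [0.5, -0.5, 0.5, -0.5]
force: [1.2, 0.6, -2.3]
finger_gap: 0.168
```

Run:
```python
from m import *
st()
```

```text
t 26.9 tcp [ 0.4421 -0.0333  0.0554] F [ 1.2  0.6 -2.3] T [-0.06 -0.01 -0.05] gap 14.3 q [-0.33  0.62  2.02  0.    0.49 -0.33]
[[-0.  0.  1.]
 [-1. -0. -0.]
 [ 0. -1.  0.]]
```

Still ~1 mm above. Ease down, then release.

>>> apply_moves(
  motion=[
    [10,0,0.02,0,0],
    [10,0,0.04,0,0],
    [10,0,0.05,0,0],
    [10,0,0.05,0,0],
  ],
  squeeze=60,
)

```text
t: 27.4
tcp_pos: [0.4422, -0.0334, 0.0544]
tool_rot: [0.5, -0.5, 0.5, -0.5]
force: [-0.8, -0.0, 6.1]
finger_gap: 0.166
```

>>> apply_moves(
  motion=[
    [20,0,0,0,0],
    [30,0,0,0,0],
    [40,0,0,0,0],
    [50,0,0,0,0],
    [50,0,0,0,0],
    [50,0,0,0,0],
    [50,0,-1,0,0],
    [50,0,-2,0,0],
    [50,0,-3,0,0],
    [50,0,-4,0,0],
    [50,0,-4,0,0],
  ],
  squeeze=40,
)

```text
t: 28.78
tcp_pos: [0.4433, -0.0337, 0.1755]
tool_rot: [0.499, -0.498, 0.502, -0.501]
force: [0.3, 0.0, 0.7]
finger_gap: 0.586
```

Run:
```python
from m import *
st()
a=shot("top","top19");b=shot("side","side19");crop(b,150,90,350,240,4,"c25")
crop(a,370,130,470,240,5.4,"c26")
```

```text
t 28.77 tcp [ 0.4433 -0.0337  0.1755] F [0.3 0.  0.7] T [-0.   -0.03 -0.03] gap 50.1 q [-0.33  0.38  1.93  0.    0.82 -0.33]
[[-0.     0.005  1.   ]
 [-1.    -0.002 -0.   ]
 [ 0.002 -1.     0.005]]
```

View pics/c25.png

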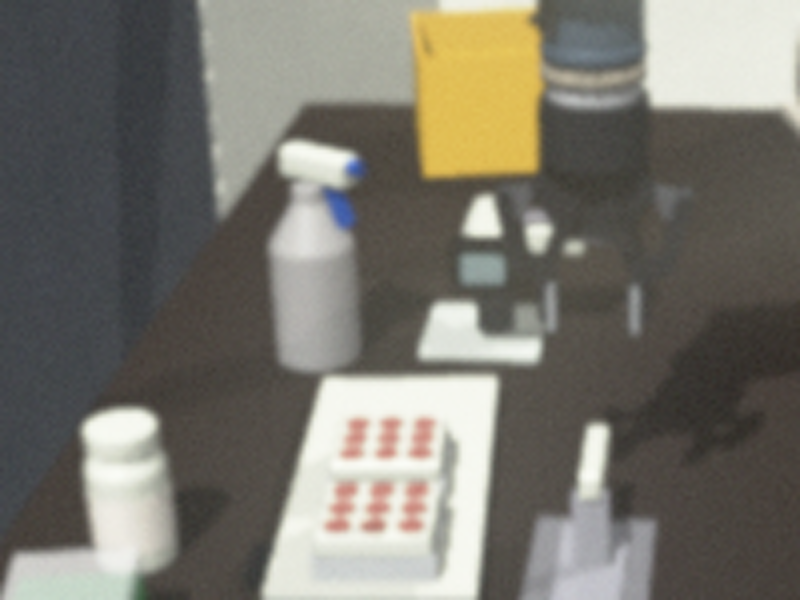

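View pics/c26.png

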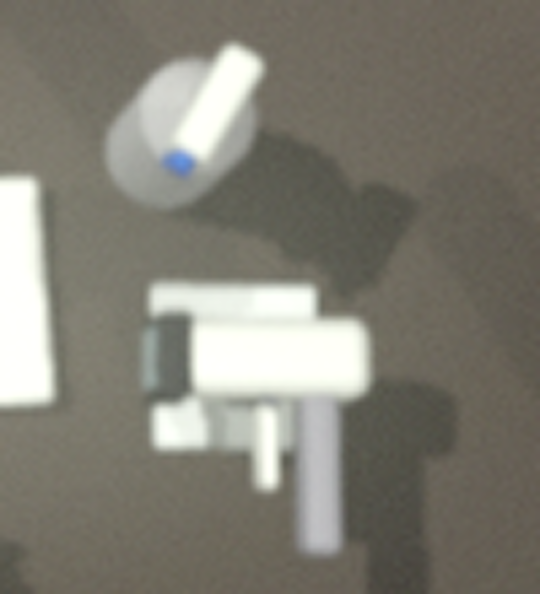

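Run:
```python
from m import *
T=lambda x,y,z:(w("top",(370+x/5.4-.4,130+y/5.4-.4),z)[:2]*1000).round(1)
print("grip end",T(297,553,.115),T(343,553,.115),"near head",T(301,402,.115),T(341,402,.115))
print("trig end",T(253,490,.112),T(279,490,.112),"near",T(257,404,.112),T(279,404,.112))
print("head",T(143,316,.122),T(371,320,.122),T(371,398,.122),T(143,400,.122))
print("foot",T(149,284,.01),T(318,286,.01),T(151,449,.01))
S=lambda x,y,z:(w("side",(150+x/4-.4,90+y/4-.4),z)[:2]*1000).round(1)
im=cv2.imread("pics/side17.png");crop(im,255,120,320,185,9,"c27")
```

```text
grip end [ 435.2 -423.6] [ 435.8 -452.9] near head [ 531.5 -427.4] [ 532. -453.]
trig end [ 474.9 -396.9] [ 475.3 -413.5] near [ 530. -400.] [ 530.3 -414.1]
head [ 583.3 -325.4] [ 584. -471.] [ 533.9 -470.1] [ 529.5 -325. ]
foot [ 625.6 -354.2] [ 626.9 -468.9] [ 513.5 -354.8]
```

View pics/c27.png

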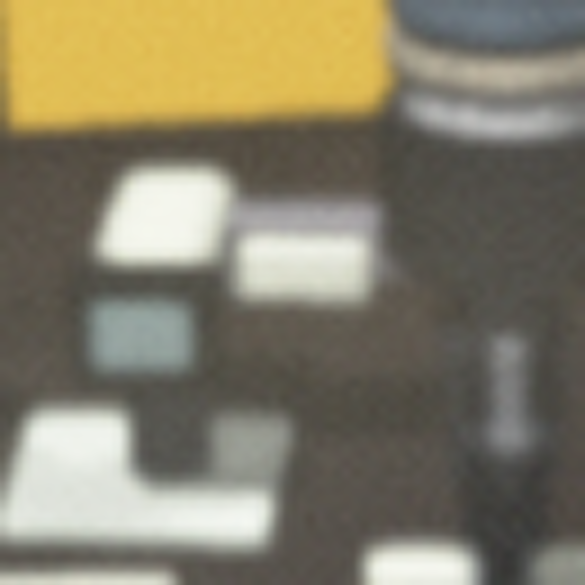

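Run:
```python
from m import *
print(tri((255+370/9-.4,120+238/9-.4),(370+253/5.4-.4,130+490/5.4-.4)))
for p in [(237,238),(370,238)]: print(w("side",(255+p[0]/9-.4,120+p[1]/9-.4),.112).round(4))
go(.485,-.432,.176,180);go(.485,-.432,.076,0)
```

```text
(array([ 0.47627281, -0.39560712,  0.11685218]), np.float64(0.003833710282277017))
[ 0.5323 -0.4062  0.112 ]
[ 0.4792 -0.409   0.112 ]
t 28.88 tcp [ 0.4416 -0.0332  0.1735] head -90.01 d units [13.294 -0.083  1.451]  twist(10deg) 8.999 (tool y down => sign -)
t 28.88 tcp [ 0.4416 -0.0332  0.1735] head -90.01 d units [13.294  3.25   1.451]  twist(10deg) -9.001 (tool y down => sign -)
```

>>> apply_moves(
  motion=[
    [60,0.5,-0.3,0.05,0.4],
    [70,1.6,-0.5,0.18,1.2],
    [80,2.8,-0.5,0.3,2.1],
    [80,4.0,-0.5,0.44,3.0],
    [80,5.2,-0.5,0.57,3.9],
    [80,6.4,-0.5,0.7,4.8],
    [80,7.6,-0.5,0.83,5.7],
    [80,8.8,-0.5,0.96,6.6],
    [80,10.0,-0.5,1.1,7.5],
    [80,11.2,-0.5,1.25,8.3],
    [80,12.4,-0.5,1.4,8.8],
    [80,13.32,-0.5,1.45,9.0],
  ],
  squeeze=40,
)

```text
t: 30.38
tcp_pos: [0.4847, -0.4338, 0.1861]
tool_rot: [0.0, 0.708, -0.706, -0.002]
force: [-0.3, 0.7, -0.7]
finger_gap: 0.933
```

>>> apply_moves(
  motion=[
    [80,0,0,0,0],
    [80,0,0,0,0],
  ],
)

```text
t: 30.62
tcp_pos: [0.4845, -0.4313, 0.187]
tool_rot: [-0.001, 0.708, -0.706, -0.001]
force: [-1.0, 0.8, -1.3]
finger_gap: 0.935
```

Run:
```python
from m import *
st()
a=shot("top","top20");b=shot("side","side20");crop(b,235,60,345,180,5,"c28")
go(.485,-.433,.076,180)
```

```text
t 30.62 tcp [ 0.4845 -0.4313  0.187 ] F [-1.   0.8 -1.3] T [-0.02  0.01 -0.01] gap 79.9 q [-0.9   0.61  1.41  0.    1.13  0.67]
[[-1.    -0.002  0.   ]
 [-0.     0.004 -1.   ]
 [ 0.002 -1.    -0.004]]
t 30.73 tcp [ 0.485  -0.4312  0.1879] head -179.95 d units [-0.006  3.728  0.069]  twist(10deg) 0.005 (tool y down => sign -)
```

View pics/c28.png

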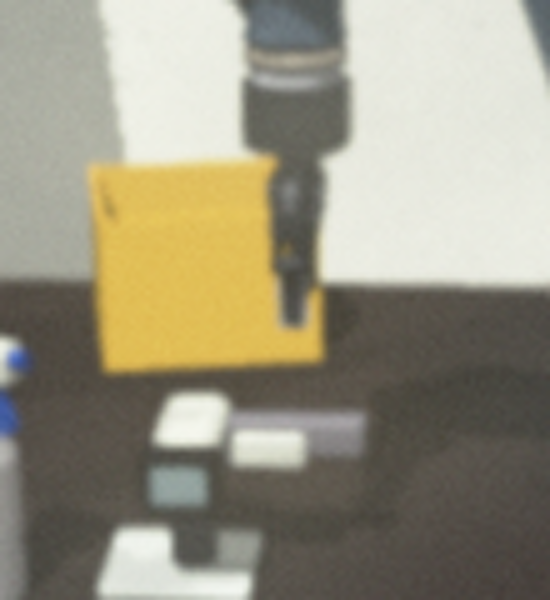

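View pics/top20.png

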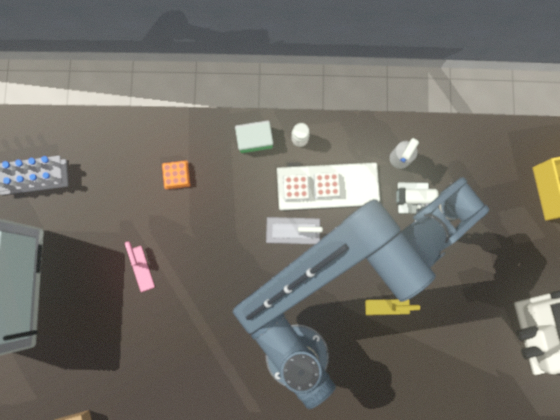

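>>> apply_moves(
  motion=[
    [80,0,0.6,0.04,0],
    [80,0,1.2,0.05,0],
    [80,0,1.8,0.05,0],
    [80,0,2.3,0.05,0],
    [80,0,2.8,0.05,0],
    [80,0,3.3,0.05,0],
    [80,0,3.6,0.05,0],
    [80,0,3.7,0.05,0],
    [80,0,3.7,0.05,0],
  ],
  squeeze=40,
)

```text
t: 31.85
tcp_pos: [0.4855, -0.4346, 0.0778]
tool_rot: [-0.0, -0.707, 0.707, -0.0]
force: [0.7, -0.1, -0.3]
finger_gap: 0.938
```

Run:
```python
from m import *
st()
a=shot("top","top21");b=shot("side","side21");crop(b,245,90,335,180,6.5,"c29");crop(a,370,150,470,250,5.8,"c30")
```

```text
t 31.85 tcp [ 0.4855 -0.4346  0.0778] F [ 0.7 -0.1 -0.3] T [-0.09 -0.04 -0.02] gap 80.1 q [-0.9   0.75  1.48  0.    0.91  0.67]
[[-1.  0. -0.]
 [ 0. -0. -1.]
 [-0. -1.  0.]]
```

View pics/c29.png

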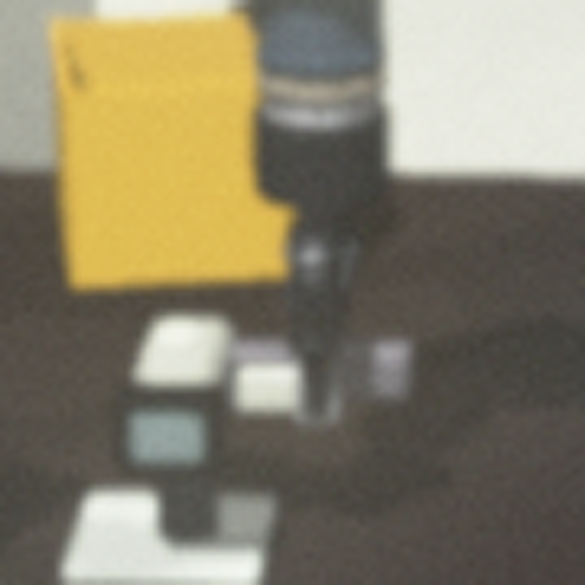

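View pics/c30.png

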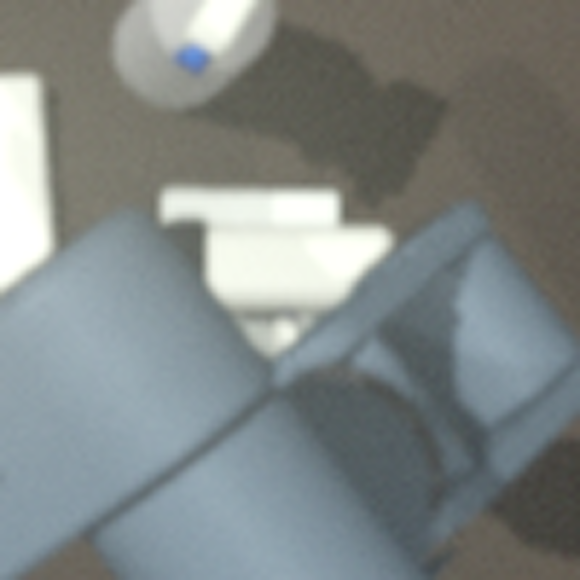

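>>> apply_moves(
  motion=[
    [65,0,0,0,0],
    [55,0,0,0,0],
    [45,0,0,0,0],
    [36,0,0,0,0],
    [32,0,0,0,0],
    [32,0,0,0,0],
    [32,0,0,0,0],
    [32,0,0,0,0],
  ],
  squeeze=45,
)

```text
t: 32.95
tcp_pos: [0.4849, -0.4345, 0.0786]
tool_rot: [0.001, -0.707, 0.707, -0.0]
force: [-1.3, 1.4, 5.2]
finger_gap: 0.441
```

Run:
```python
from m import *
st()
b=shot("side","side22");crop(b,245,90,335,180,6.5,"c31")
```

```text
t 32.95 tcp [ 0.4849 -0.4345  0.0786] F [-1.3  1.4  5.2] T [0.44 0.27 0.4 ] gap 37.7 q [-0.9   0.75  1.48 -0.    0.92  0.67]
[[-1.    -0.001  0.002]
 [-0.002 -0.    -1.   ]
 [ 0.001 -1.     0.   ]]
```

View pics/c31.png

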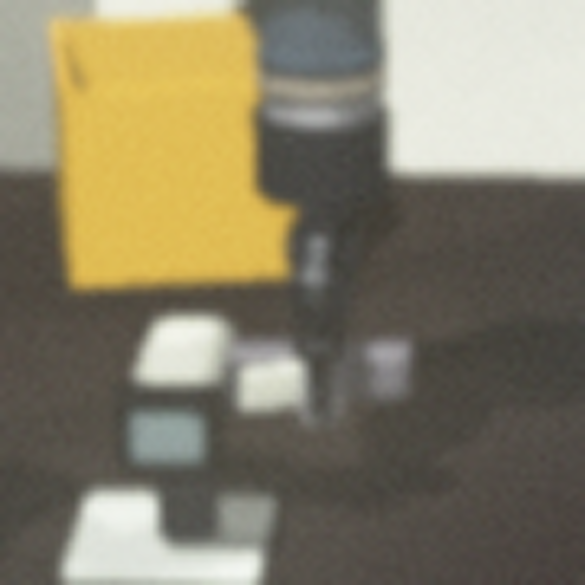

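>>> apply_moves(
  motion=[
    [28,0,0,0,0],
    [28,0,0,0,0],
    [28,0,0,0,0],
    [28,0,0,0,0],
  ],
  squeeze=80,
)

```text
t: 33.5
tcp_pos: [0.485, -0.435, 0.0788]
tool_rot: [0.001, -0.707, 0.708, -0.0]
force: [-2.6, -0.1, 6.2]
finger_gap: 0.428
```

>>> apply_moves(
  motion=[
    [45,0,0,0,0],
    [60,0,0,0,0],
    [80,0,0,0,0],
    [80,0,0,0,0],
    [80,0,0,0,0],
    [80,0,0,0,0],
    [80,0,-0.6,0,0],
    [80,0,-1.5,0,0],
    [80,0,-2.5,0,0],
    [80,0,-3.5,0,0],
    [80,0,-4,0,0],
    [80,0,-4,0,0],
  ],
  squeeze=40,
)

```text
t: 35.0
tcp_pos: [0.4858, -0.435, 0.1995]
tool_rot: [-0.001, -0.706, 0.708, -0.001]
force: [-0.4, -0.2, -0.4]
finger_gap: 0.939
```

Run:
```python
from m import *
st()
a=shot("top","top23");b=shot("side","side23");crop(b,150,90,350,280,3.1,"c32");crop(a,240,140,450,260,3.8,"c33")
p,P=wells(a,"top",.055)
for x,y in zip(p,P):
    if y[1]<150 and y[0]>520: print(x.round(1),y.round(1))
H,S,V=cv2.split(masks(a));ys,xs=np.where((V>235)[222:237,290:330]);print("handle",xs.min()+290,xs.max()+290,ys.min()+222,ys.max()+222)
```

```text
t 35.0 tcp [ 0.4858 -0.435   0.1995] F [-0.4 -0.2 -0.4] T [ 0.02 -0.05  0.04] gap 80.2 q [-0.9   0.6   1.39 -0.    1.15  0.67]
[[-1.     0.002 -0.   ]
 [ 0.    -0.003 -1.   ]
 [-0.002 -1.     0.003]]
[326.5 176.7] [630.9 -92.4]
[333.6 176.4] [ 632.7 -117.8]
[295.5 179.1] [619.8  17.3]
[302.7 178.7] [622.1  -7.9]
[319.2 177.4] [627.8 -66.4]
[288.1 179.5] [618.   43.8]
[319.6 184.6] [602.1 -68.3]
[327. 184.] [604.7 -94.5]
[334.3 183.5] [ 607.  -120.4]
[288.5 186.5] [592.7  41.7]
[295.9 186.4] [593.8  15.6]
[303.3 185.9] [596.1 -10.5]
[327.5 191.2] [579.1 -96.4]
[334.6 190.7] [ 581.1 -121.6]
[303.5 193.1] [570.4 -11.8]
[320.3 191.6] [577.1 -71. ]
[288.7 193.9] [566.3  40.4]
[296.3 193.5] [568.2  13.7]
handle 298 321 227 230
```

View pics/c32.png

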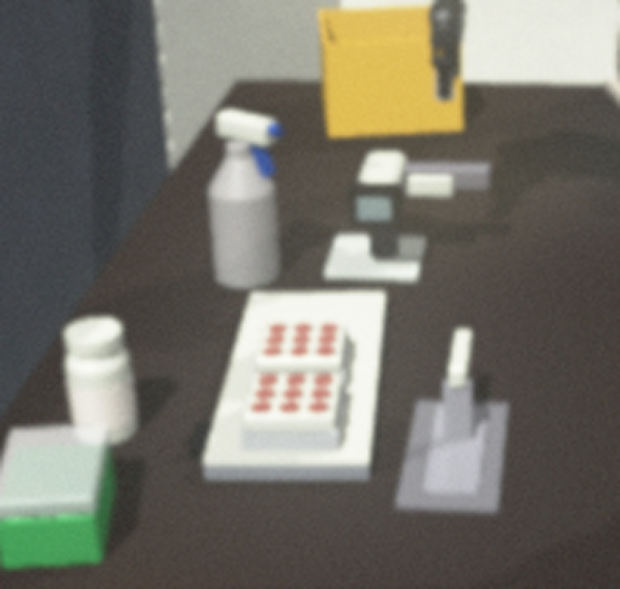

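View pics/c33.png

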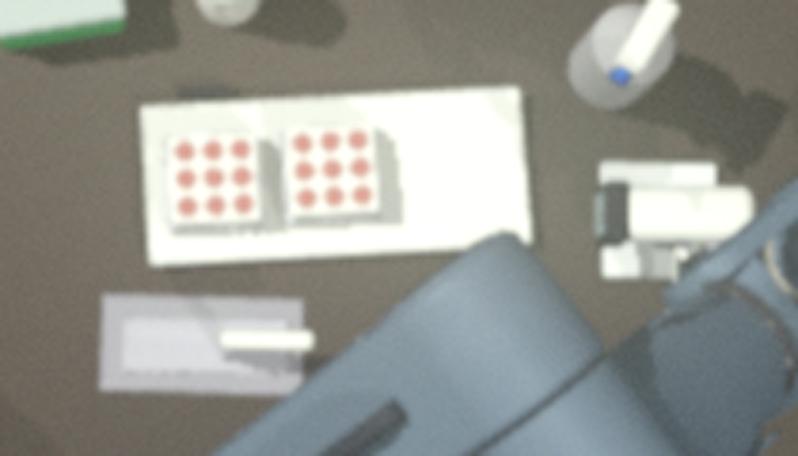

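```bash
python3 -c "
from station import manip
print(manip.sign_off())"
```

```text
the job is handed in; nothing more can be done
None
```

The job is done and handed in at about 35 s of the 210 s allowed. Only two real trays were there; the orange one was a decoy and I left it alone.

- **Trays:** I lifted both from below with the white-handled spatula and set them on the panel. My last pictures put their centres at about (0.605, -0.095) m and (0.594, 0.016) m. Both sit wholly on the panel with about 17 mm between them. One is turned about 5.0° and the other about 3.8°, against about 4.2° for the panel, so both are squared to within about 1°.
- **Spatula:** it lies flat along its mat again, within about 2 mm of where it started, and I let go of it.
- **Scanner:** I squeezed the trigger to a finger opening of 36.5 mm (38 mm is fully squeezed; the pads give a little) and then released it. In the last side view it is back in its rest position.
- **Jar, tip box and spray bottle:** these look unmoved, and the gripper is clear of everything.

**Disagreement between views:** the side camera placed the panel's near end about 8 mm further in y than the top camera did, and put scanner points up to about 10 mm off in y. I went by the top camera. Both trays have at least 15 mm to the panel edge by that measure, and the pictures agree. I saw no tray get knocked aside during the run.

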